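Wedge the spring clip off the pulley axle

TASK

The pulley axle on the stand is held by a spring clip that straddles it. Holding the steel wedge by its wooden handle, feel gently for the top of the axle in front of the clip and slide the wedge along it under the clip's crown, touching the axle all the way but never ramming or bearing down hard, until the clip's legs have been eased up past the thickest part of the axle; do not take hold of the clip before that. Then lay the wedge flat on the bench, put the clip in the steel parts tray, and leave the other things where they are.

Things in the scene. Friction and masses are not known exactly. Their poses are not given: they have to be found in the camera images.
- stand: Grey bracket stand fixed to the bench. Origin on the bench under the middle of the front plate's front face; x runs along the axle from its free end into the stand, y across, z up. Base plate 10 mm thick, x -12 to 112, y +-50 mm. A level steel axle 18 mm thick, axis nominally at z = 90 mm, carries a 72 mm pulley at x 68 to 84; rear plate at x 92 to 98 mm.
- axle_nose (a point): Where the top line of the round axle should be at its free end: x = -32, z = 99 mm in the stand's frame; axes as the stand's. This point is fixed to the stand: the axle itself sits stiffly but up to 2.5 mm higher or lower in its worn slots, the same over its whole length, differently each time; its true height is not measured and must be felt.
- ear_gap (a point): On the axle's nominal top line (z = 99 mm) at the front plate's front face, x = 0 in the stand's frame; axes as the stand's. The plates are 6 mm thick, 60 mm wide, and have two ears up to z = 119 mm with a 24 mm wide gap over the axle, open at the top: a wedge on the axle's top passes between the ears as far as the pulley. The clip is pushed back against the front ears.
- clip_seat (a point): Where the clip's origin lies when it is seated: x = -9, y = 0, z = 104.5 mm in the stand's frame, axes as the stand's. Two ledges in front of the ears (x -17 to 0, y 18 to 24 mm either side, top at z = 104.5 mm) carry the clip's wings, whatever the axle's height; the gap between the axle's top and the clip's crown is 3 to 8 mm.
- clip: Loose spring-steel clip, 40 g, astride the axle just in front of the ears. Origin: middle of the crown's underside; axes as the stand's. Crown 16 (x) x 48 (y) x 2.5 mm; two springy legs 29 mm apart hang 26 mm down and grip the axle below its middle. Lifting it spreads them (some 15 N up) until the crown is 10.5 mm over the axle's top; beyond, it is free, stays perched and lifts off easily.
- clip_lug (a point): Centre of the top of the clip's upright steel lug, 28.5 mm above the crown's underside and 2 mm in front (-x) of its middle. The lug is 12 mm (x) x 10 mm (y) and 26 mm high; grip it across y, by its upper 15 mm, clear of the ears.
- wedge: Loose hand wedge, 110 to 180 g, 130 mm long, lying on the bench. Origin in its flat underside, mid-length; x to the tip, z up. Polished, slippery steel blade 14 mm wide: 1.5 mm thick at the tip, rising evenly to 13.5 mm at 60 mm behind it, then so up to the handle. Wooden handle 50 long x 18 wide (y) x 36 mm high, 80 to 130 mm behind the tip, underside flush with the blade's.
- wedge_tip (a point): Middle of the wedge tip's lower edge, 65 mm ahead of the wedge's origin; axes as the wedge's. Loads: touch the axle with about 5 N; over 14 N before the tip is under the clip, or over 28 N later (the clip's own spring load of up to 15 N included), would mar the axle and counts as bearing down hard.
- wedge_grip (a point): Middle of the wedge's handle, 105 mm behind the tip, 26 mm above the flat underside: a place to grip it across its 18 mm width.
- tray: Fixed open steel parts tray, 130 mm (x) x 160 mm (y) x 30 mm high, walls and floor about 3 mm. Origin under its centre.
- wrench: Bystander, to be left alone: open/ring wrench 180 mm long, lying flat; origin at the underside's centre.
- screwdriver: Bystander, to be left alone: screwdriver 170 mm long, black handle; origin at the underside's centre.
- bearing: Bystander, to be left alone: steel ring 48 mm across, 14 mm high; origin at the underside's centre.
- screw_jar: Bystander, to be left alone: lidded clear jar 60 mm across, 75 mm high; origin at the underside's centre.
- spray_can: Bystander, to be left alone: black can 64 mm across, 190 mm high; origin at the underside's centre.
- bolt: Bystander, to be left alone: steel bolt standing on its 26 mm head, 45 mm high; origin at the underside's centre.
- cup: Bystander, to be left alone: aluminium cup 70 mm across, 60 mm high; origin at the underside's centre.
Not all that is in view belongs to the job. Leave any black, orange or yellow look-alike of the clip alone.

How it is judged:
By the outcome, as a careful person would: the job done as asked, in the order asked, and still so for the second after the job is handed in, with the robot touching nothing.
It also fails if it takes over 72 s, if anything falls off the work surface, if the arm or the gripper's body presses on something with over 40 N, if the wrist force passes 120 N, or if a joint passes its speed limit or range.

ROBOT

A 6-joint arm with a two-finger parallel gripper is mounted at the origin on the work surface. World frame = base frame: x ahead of the robot, y to its left, z up, the work surface at z = 0. Lengths are in m, angles in rad, forces in N, time in s.
With the tool pointing down it reaches from about 0.35 to 0.725 m from the base axis. Payload 4.3 kg.
Tool frame: the origin (TCP) lies on the mounting face of the last link; the fingertips stand 173 mm ahead of it and the grasp point (between the pads) lies 155 mm ahead of it (ctrl.tcp_to_tips is the distance from the TCP to the fingertips, in m); z points along the fingers, y is the direction in which the jaws open and shut (so a half turn about z gives the same grasp; the last joint's range is limited). The gripper opens to 85 mm and grips with 20 to 120 N. Pads are 22 mm wide; open, the fingers measure 114 mm over their backs; the gripper's body (76 mm by 85 mm) begins 54 mm behind the grasp point. The pads swing forward as they close: fully open they stand 13 mm farther back than shut.
Start: joints at [-1.34, 0.377, 0.081, 1.274, 0, 1.46], TCP at [0.192, -0.542, 0.405] pointing down, gripper open.
Joint ranges: [-2.72, 2.72], [-0.84, 1.66], [-1.02, 1.22], [-1.77, 2.12], [-1.37, 1.28], [-3.14, 3.14]. Speed limits (rad/s): [2.57, 2.57, 3.14, 3.14, 3.14, 3.14].

INTERFACE

Orientations are given as a unit quaternion [w, x, y, z].
In Python, from rig import telemetry, cams, hand_in, ctrl gives the robot as it stands.
- The arm moves only by the shell command python3 -m crank 'ROWS' [OPENING] [FORCE]. ROWS is JSON, a list of rows, each a list of 4 numbers: the shift along the tool's x, y, z in mm, then the turn about the tool's z in rad. In form: [[x, y, z, turn], ...]. A call has 1 to 8 rows; each row is the pose to reach, as a shift and turn from the pose commanded when the call began, along the tool's axes at that moment; what a row does not reach only later rows make up. A row lasts 1/10 s, in which the tool goes at most 50 mm and 8.59 degrees, less where a joint would pass 70% of its speed; a pose out of reach is approached as far as the arm can. A call with a gripper value outside its range is refused whole. OPENING is the finger opening in mm, from 0 to 85.4, set as the call begins (- or left out, the last holds). The fingers move at their own pace and stop on an object; FORCE is the grip in N (left out, the last holds). Time passes only in rows, so rows that repeat a pose let the fingers close. It gives the time, the measured TCP pose, the force and the opening at its end, in the units of the state.
- telemetry.state(): the state, without advancing time (a new reading comes with each control period).
- cams.get_image(name): name is "scene" or "top" or "wrist"; returns a dict with "image" (420x560x3 uint8, red, green, blue), "mtx" (3x3 intrinsics, pixels), "pose" (4x4, takes a point from camera to world coordinates). Camera axes: x right, y down, z forward; pixel columns grow to the right and rows downward; lengths in m; the calibration is good to about 2 mm. A picture is of the moment at which its call begins. There is no depth.
- hand_in(): hands the job in, once; it reports no verdict.
The state is a dict: "time": time; "joint_positions": joint angles; "qd": joint speeds; "effort": joint torques, N m; "eef_pos": TCP position; "tcp_rot": TCP orientation; "force": force on the tool from outside, world axes, zero at the start; "moment": the same for the moment, N m; "gripper_width": finger opening in m.
Only numpy, scipy, OpenCV 4.12 (cv2) and the standard library are available. Lean on these libraries where they do the work, as an engineer would, in place of code of your own. Each camera call takes 0.05 s, during which the arm holds its last target.

## Working session

There is one attempt and no reset: what is moved stays moved. The work goes in short steps, Python scripts to look and compute and a shell command to move; the robot and the scene stay as the last step left them, time stands still between calls to the robot, and variables do not carry over. Pictures are saved under pics/ and viewed, and the job is handed in when it is done.

```bash
ls; mkdir -p pics; python3 - <<'E'
from rig import telemetry,cams,ctrl
import cv2,numpy as np
s=telemetry.state(); print(s)
for n in ("scene","top","wrist"):
    d=cams.get_image(n); cv2.imwrite(f"pics/{n}0.png",d["image"][:,:,::-1]); print(n,d["mtx"].round(1).tolist(),d["pose"].round(3).tolist())
E
```

```text
pics
{'time': 0.0, 'joint_positions': array([-1.34026320e+00,  3.78095138e-01,  7.96603196e-02,  1.27439453e+00,
        3.67071139e-05,  1.46053652e+00]), 'qd': array([ 1.11205664e-05, -3.24619089e-04, -2.15827169e-03,  1.35139564e-03,
       -3.80708982e-04,  2.56189909e-04]), 'effort': array([-1.19869554e-03, -4.63607919e+01,  2.69874823e+01,  2.09352002e-02,
       -3.47725709e-04,  4.43635486e-06]), 'eef_pos': array([ 0.19215106, -0.5416388 ,  0.40375553]), 'tcp_rot': array([-1.01577728e-03,  9.85517108e-01,  1.69572982e-01, -4.27724109e-05]), 'force': array([-0.07139179, -0.59470437, -0.4710209 ]), 'moment': array([-0.01429555,  0.03976011,  0.00171672]), 'gripper_width': 0.08540937945916245}
scene [[388.8, 0.0, 279.8], [0.0, 388.8, 208.8], [0.0, 0.0, 1.0]] [[-0.589, 0.518, -0.62, 1.117], [0.808, 0.376, -0.453, 0.455], [-0.001, -0.768, -0.64, 0.67], [0.0, 0.0, 0.0, 1.0]]
top [[429.9, 0.0, 281.6], [0.0, 429.9, 206.3], [0.0, 0.0, 1.0]] [[-0.002, -0.991, 0.137, 0.464], [-1.0, 0.003, 0.004, 0.048], [-0.004, -0.137, -0.991, 1.052], [0.0, 0.0, 0.0, 1.0]]
wrist [[369.0, 0.0, 283.8], [0.0, 369.0, 207.0], [0.0, 0.0, 1.0]] [[0.334, -0.89, -0.309, 0.271], [-0.942, -0.316, -0.108, -0.514], [-0.001, 0.328, -0.945, 0.373], [0.0, 0.0, 0.0, 1.0]]
```

View pics/scene0.png

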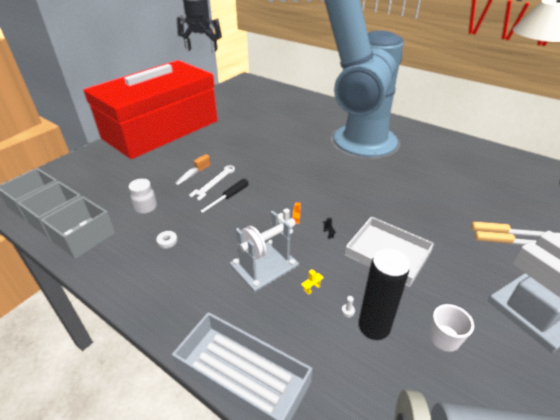

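View pics/top0.png

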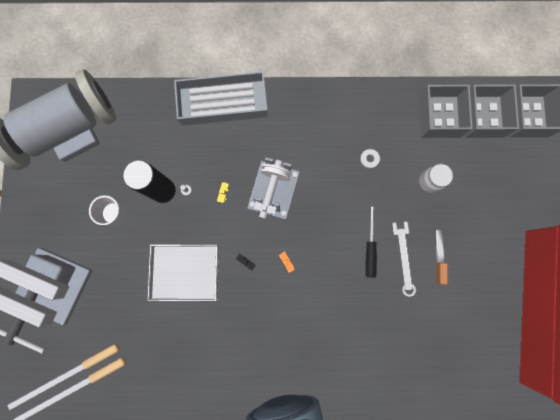

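View pics/wrist0.png

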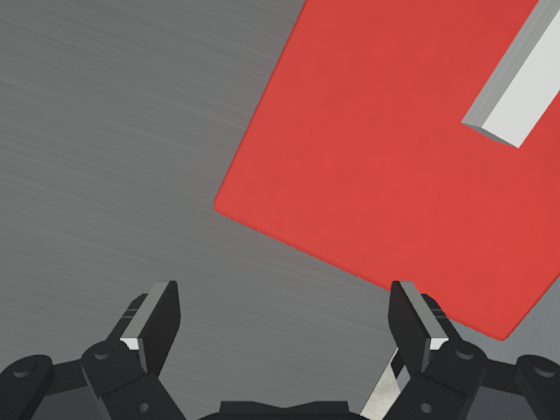

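```bash
python3 - <<'E'
import cv2,numpy as np
t=cv2.imread("pics/top0.png");s=cv2.imread("pics/scene0.png")
a=cv2.resize(t[145:230,235:315],(400,425),interpolation=cv2.INTER_CUBIC)
b=cv2.resize(t[220:300,405:480],(400,425),interpolation=cv2.INTER_CUBIC)
cv2.imwrite("pics/c1.png",np.hstack([a,b]))
a=cv2.resize(s[190:300,220:340],(480,440),interpolation=cv2.INTER_CUBIC)
b=cv2.resize(s[145:215,165:235],(320,440)[:2],interpolation=cv2.INTER_CUBIC)
cv2.imwrite("pics/c2.png",np.hstack([a,b]))
E
```

```text
(no output)
```

View pics/c1.png

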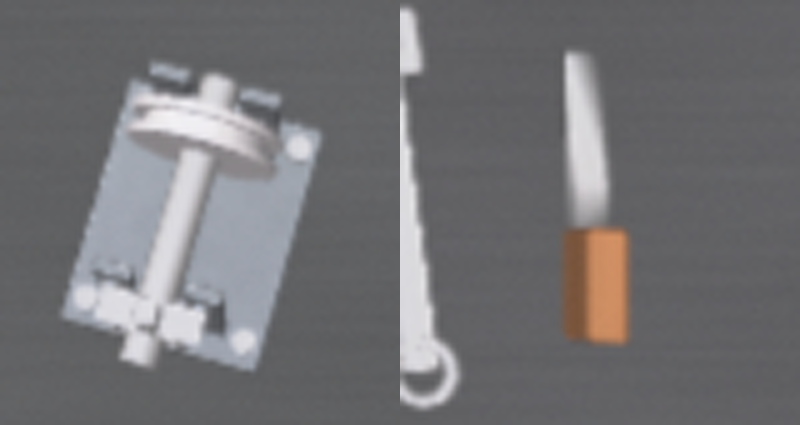

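View pics/c2.png

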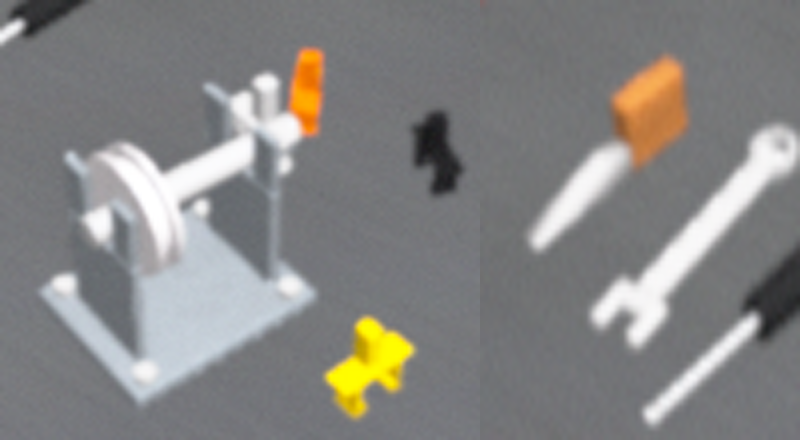

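```bash
cat > h.py <<'E'
from rig import telemetry,cams,ctrl
import cv2,numpy as np
from scipy.spatial.transform import Rotation as Ro
def rot(s): q=s["tcp_rot"]; return Ro.from_quat([q[1],q[2],q[3],q[0]]).as_matrix()
def ray(d,px,z):
    P=d["pose"];v=P[:3,:3]@np.linalg.inv(d["mtx"])@[px[0],px[1],1]
    return P[:3,3]+v*(z-P[2,3])/v[2]
def proj(d,p):
    P=d["pose"];c=P[:3,:3].T@(np.asarray(p)-P[:3,3]);u=d["mtx"]@c;return u[:2]/u[2]
def go(target,ang=None):
    """print shift in tool axes (mm) from measured TCP to target; ang: wanted world heading of tool x"""
    s=telemetry.state();R=rot(s)
    print("t",s["time"],"shift",(R.T@(np.asarray(target)-s["eef_pos"])*1000).round(1),"tcp",s["eef_pos"].round(4),"F",s["force"].round(2))
    print("tool x hdg",np.degrees(np.arctan2(R[1,0],R[0,0])).round(2),"y hdg",np.degrees(np.arctan2(R[1,1],R[0,1])).round(2),"zaxis",R[:,2].round(4),"w",s["gripper_width"])
E
python3 - <<'E'
from h import *
d=cams.get_image("top")
f=lambda p:(235+p[0]/5,145+p[1]/5)
for n,p,z in (("baseFL",(62,318),.01),("baseFR",(258,370),.01),("baseBR",(322,130),.01),("axend",(138,362),.095),("axback",(220,80),.095)):
    print(n,ray(d,f(p),z).round(4))
g=lambda p:(405+(p[0]-400)*75/400,220+p[1]*80/425)
for n,p,z in (("tip1",(568,52),0),("tip2",(588,54),0),("h top far",(606,230),.036),("htop near",(607,342),.036)):
    print(n,ray(d,g(p),z).round(4))
go([0.45,-0.3,0.4])
E
```

```text
baseFL [0.6035 0.1359 0.01  ]
baseFR [0.5776 0.0402 0.01  ]
baseBR [0.6969 0.008  0.01  ]
axend [0.5721 0.0945 0.095 ]
axback [0.7014 0.0576 0.095 ]
tip1 [ 0.5512 -0.3266  0.    ]
tip2 [ 0.5502 -0.3357  0.    ]
h top far [ 0.4697 -0.3264  0.036 ]
htop near [ 0.4211 -0.3242  0.036 ]
t 0.2 shift [ 323.8 -141.7    4.3] tcp [ 0.1921 -0.5418  0.4041] F [ 0.51  0.14 -0.04]
tool x hdg 19.53 y hdg -70.47 zaxis [-3.0e-04  1.1e-03 -1.0e+00] w 0.08565274645742628
```

```bash
python3 -m crank '[[50,-25,0,0.07],[100,-50,0,0.14],[150,-75,0,0.21],[200,-100,0,0.28],[240,-120,0,0.34],[269,-135,0,0.394],[269,-135,0,0.394],[269,-135,0,0.394]]' 60 100; python3 - <<'E'
from h import *
d=cams.get_image("wrist"); cv2.imwrite("pics/w1.png",d["image"][:,:,::-1]); np.save("w1.npy",d["pose"])
go([0.445,-0.325,0.181])
E
```

```text
time: 1.0
eef_pos: [0.4012, -0.3239, 0.4046]
tcp_rot: [0.0, 1.0, -0.025, -0.0]
force: [-0.6, 0.1, 0.2]
gripper_width: 0.0602
t 1.05 shift [ 44.5  -2.2 223.5] tcp [ 0.4006 -0.3248  0.4046] F [0.43 0.09 0.22]
tool x hdg -2.99 y hdg -92.99 zaxis [-6.e-04 -4.e-04 -1.e+00] w 0.06011660809506769
```

View pics/w1.png

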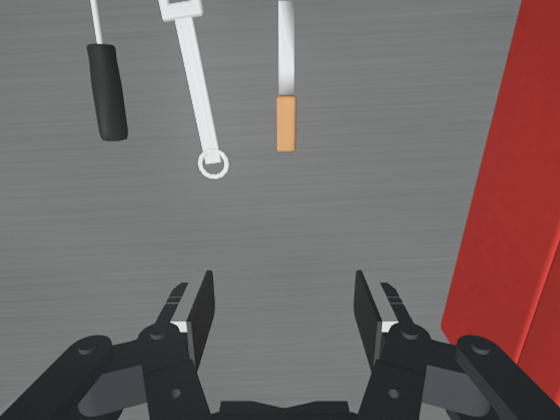

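```bash
python3 - <<'E'
from h import *
d=cams.get_image("wrist"); im=d["image"]
hsv=cv2.cvtColor(im,cv2.COLOR_RGB2HSV)
m=cv2.inRange(hsv,(8,90,120),(22,255,255))
cs,_=cv2.findContours(m,cv2.RETR_EXTERNAL,cv2.CHAIN_APPROX_NONE)
c=max(cs,key=cv2.contourArea);r=cv2.minAreaRect(c);b=cv2.boxPoints(r);print(r)
w=np.array([ray(d,p,.036) for p in b]);print(w.round(4))
c0=w.mean(0);print("centre",c0.round(4))
e=[(w[i]-w[(i+1)%4]) for i in range(4)];e=max(e,key=np.linalg.norm);print(np.linalg.norm(e),np.degrees(np.arctan2(e[1],e[0])))
go([c0[0],c0[1],0.181])
E
```

```text
((284.4999694824219, 122.49998474121094), (54.99999237060547, 18.999996185302734), 90.0)
[[ 0.4712 -0.3215  0.036 ]
 [ 0.4703 -0.3381  0.036 ]
 [ 0.422  -0.336   0.036 ]
 [ 0.4229 -0.3186  0.036 ]]
centre [ 0.4466 -0.3286  0.036 ]
0.04836910365420521 -2.461144374910462
t 1.1 shift [ 46.7   0.6 223.6] tcp [ 0.4001 -0.3254  0.4046] F [0.34 0.01 0.28]
tool x hdg -3.08 y hdg -93.08 zaxis [-5.e-04 -4.e-04 -1.e+00] w 0.0599535867844481
```

```bash
python3 -m crank '[[20,0,40,0],[47,0,80,0],[47,0,120,0],[47,0,150,0],[47,0,170,0],[47,0,170,0],[47,0,170,0]]' 40 100; python3 - <<'E'
from h import *
d=cams.get_image("wrist"); im=d["image"];cv2.imwrite("pics/w2.png",im[:,:,::-1])
hsv=cv2.cvtColor(im,cv2.COLOR_RGB2HSV)
m=cv2.inRange(hsv,(8,90,120),(22,255,255))
cs,_=cv2.findContours(m,cv2.RETR_EXTERNAL,cv2.CHAIN_APPROX_NONE)
c=max(cs,key=cv2.contourArea);r=cv2.minAreaRect(c);b=cv2.boxPoints(r);print(r)
w=np.array([ray(d,p,.036) for p in b]);print(w.round(4))
go([.4466,-.3286,0.181])
E
```

```text
time: 1.8
eef_pos: [0.4467, -0.3285, 0.2349]
tcp_rot: [-0.0, 1.0, -0.028, -0.0]
force: [0.2, 0.4, 0.4]
gripper_width: 0.0398
((282.4999694824219, 243.49996948242188), (34.99999237060547, 102.99998474121094), -0.0)
[[ 0.424  -0.3178  0.036 ]
 [ 0.4802 -0.3219  0.036 ]
 [ 0.4793 -0.3384  0.036 ]
 [ 0.423  -0.3361  0.036 ]]
t 1.85 shift [-0.8 -0.1 54.9] tcp [ 0.4473 -0.3287  0.2359] F [-1.31  0.56 -0.16]
tool x hdg -3.15 y hdg -93.15 zaxis [ 0.0011 -0.0013 -1.    ] w 0.03976026179610128
```

View pics/w2.png

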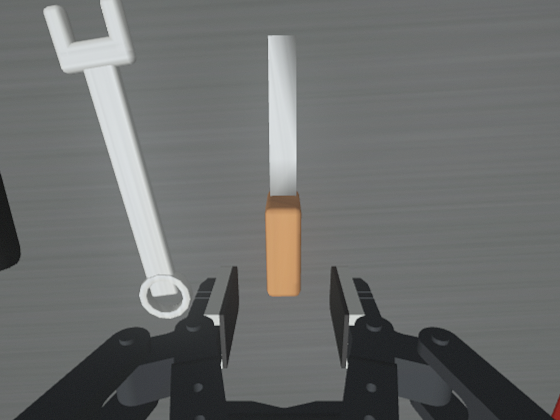

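```bash
python3 - <<'E'
from h import *
d=cams.get_image("wrist")
R=rot(telemetry.state());p0=telemetry.state()["eef_pos"]
for n,p,z in (("ring",(188,297),.005),("tipL",(269,36),.001),("tipR",(296,37),.001),("hbackL",(268,295),.036),("hbackR",(300,295),.036),("hfront",(283,207),.036)):
    q=ray(d,p,z);print(n,q.round(4),(R.T@(q-p0)*1000).round(1))
go([.448,-.3286,0.181])
E
```

```text
ring [ 0.406  -0.2672  0.005 ] [-45.4 -59.5 231.1]
tipL [ 0.5521 -0.3278  0.001 ] [103.7  -7.  235.5]
tipR [ 0.5509 -0.3413  0.001 ] [103.2   6.6 235.5]
hbackL [ 0.4243 -0.3198  0.036 ] [-24.3  -8.  200.2]
hbackR [ 0.4233 -0.3366  0.036 ] [-24.3   8.9 200.3]
hfront [ 0.4728 -0.3304  0.036 ] [ 24.8  -0.  200.4]
t 1.9 shift [ 0.2 -0.2 55.3] tcp [ 0.4477 -0.3287  0.2363] F [0.14 0.61 0.42]
tool x hdg -3.13 y hdg -93.13 zaxis [ 0.002 -0.002 -1.   ] w 0.04005526601379724
```

```bash
python3 -m crank '[[0,0,25,0],[0,0,45,0],[0,0,54,0],[0,0,54,0],[0,0,54,0]]' 40 100;  python3 - <<'E'
from h import *
go([.448,-.3286,0.181])
E
python3 -m crank '[[0,0,0,0],[0,0,0,0],[0,0,0,0],[0,0,0,0],[0,0,0,0],[0,0,0,0]]' 5 110
python3 - <<'E'
from h import *
go([.448,-.3286,0.181])
E
```

```text
time: 2.4
eef_pos: [0.448, -0.3279, 0.1819]
tcp_rot: [0.001, 1.0, -0.027, 0.001]
force: [-1.1, 0.4, -0.3]
gripper_width: 0.04
t 2.4 shift [0.  0.7 0.9] tcp [ 0.448  -0.3279  0.1819] F [-1.09  0.43 -0.25]
tool x hdg -3.06 y hdg -93.06 zaxis [ 0.0013 -0.0013 -1.    ] w 0.0399552245979043
time: 3.0
eef_pos: [0.4482, -0.3279, 0.1823]
tcp_rot: [0.001, 1.0, -0.027, 0.001]
force: [-0.8, 0.8, 6.2]
gripper_width: 0.0163
t 3.0 shift [-0.1  0.7  1.3] tcp [ 0.4482 -0.3279  0.1823] F [-0.81  0.8   6.23]
tool x hdg -3.04 y hdg -93.04 zaxis [ 0.002  -0.0021 -1.    ] w 0.016284799724432492
```

```bash
python3 -m crank '[[0,0,-10,0],[0,0,-40,0],[0,0,-80,0],[0,0,-120,0],[0,0,-150,0],[0,0,-180,0],[0,0,-180,0]]' 5 110
python3 -m crank '[[0,-30,0,0.02],[-3,-75,0,0.05],[-4,-120,0,0.08],[-5,-165,0,0.1],[-6,-210,0,0.12],[-8,-255,0,0.14],[-10,-300,0,0.17],[-12,-340,0,0.19]]' 5 110
python3 - <<'E'
from h import *
d=cams.get_image("wrist"); im=d["image"];cv2.imwrite("pics/w3.png",im[:,:,::-1])
go([.46,.115,0.36])
E
```

```text
time: 3.7
eef_pos: [0.4486, -0.3282, 0.3659]
tcp_rot: [0.003, 1.0, -0.027, 0.003]
force: [0.7, -0.1, -1.4]
gripper_width: 0.0162
time: 4.5
eef_pos: [0.4452, -0.0205, 0.3596]
tcp_rot: [-0.014, 0.995, -0.098, 0.0]
force: [0.3, -0.5, -2.4]
gripper_width: 0.016
t 4.55 shift [ -11.2 -136.1    3.6] tcp [ 0.4443 -0.0207  0.3595] F [-1.81  1.15 -1.72]
tool x hdg -11.33 y hdg -101.34 zaxis [ 0.0018  0.0299 -0.9996] w 0.01642518596952427
```

View pics/w3.png

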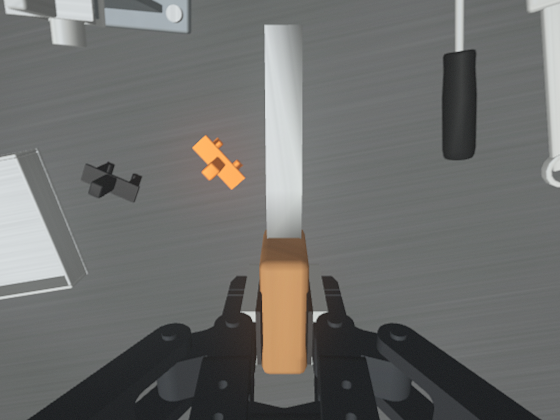

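```bash
python3 -m crank '[[-15,-30,0,0.04],[-40,-50,0,0.04],[-40,-50,0,0.04],[-40,-50,0,0.04],[-40,-50,0,0.04],[-40,-50,0,0.04]]' 5 110
python3 - <<'E'
from h import *
d=cams.get_image("wrist"); im=d["image"];cv2.imwrite("pics/w4.png",im[:,:,::-1]);cv2.imwrite("pics/w4c.png",cv2.resize(im[0:200,20:287,::-1],(800,600),interpolation=cv2.INTER_CUBIC))
np.savez("w4.npz",pose=d["pose"],mtx=d["mtx"])
go([.46,.115,0.36])
E
```

```text
time: 5.15
eef_pos: [0.4094, -0.0105, 0.3618]
tcp_rot: [-0.029, 0.995, -0.1, 0.002]
force: [-0.2, 0.4, -1.7]
gripper_width: 0.0164
t 5.2 shift [  24.9 -132.7    9.4] tcp [ 0.4093 -0.0104  0.3617] F [-0.8   0.76 -1.42]
tool x hdg -11.43 y hdg -101.44 zaxis [ 0.0098  0.0575 -0.9983] w 0.016035644049353027
```

View pics/w4.png

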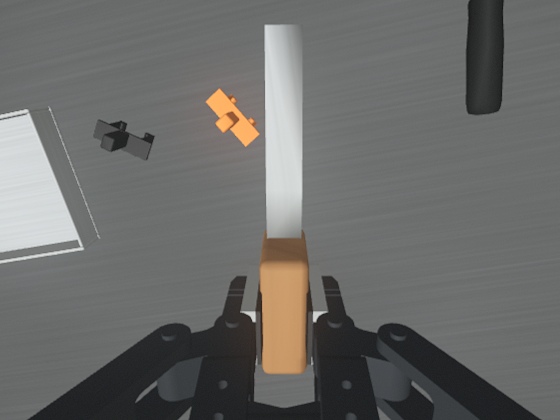

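View pics/w4c.png

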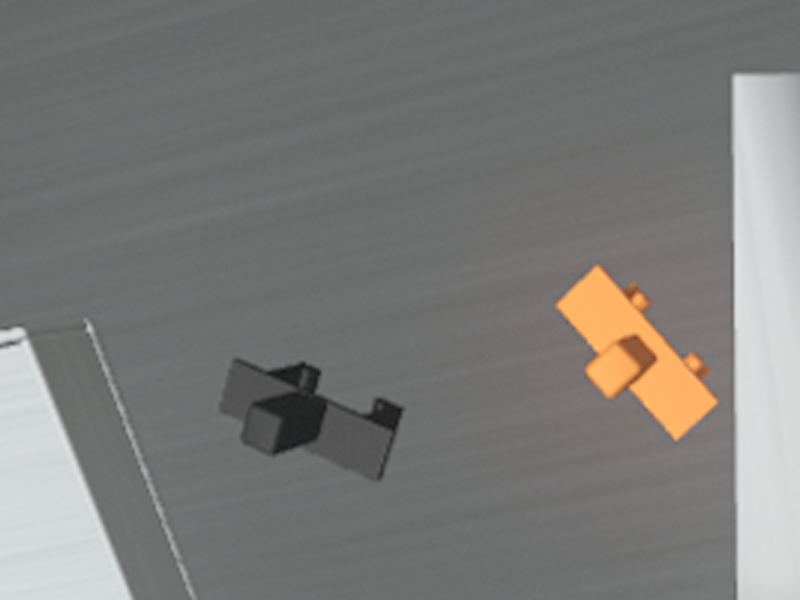

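```bash
python3 - <<'E'
from h import *
s=telemetry.state();print(s["joint_positions"].round(3),s["effort"].round(2))
E
```

```text
[-0.2    0.064 -0.435  1.074  0.058  3.141] [-3.000e-02 -3.001e+01  2.646e+01 -3.000e-02  2.400e-01 -0.000e+00]
```

```bash
python3 -m crank '[[0,0,0,-0.14],[0,0,0,-0.28],[0,0,0,-0.42],[0,0,0,-0.56],[0,0,0,-0.7],[0,0,0,-0.84],[0,0,0,-0.98],[0,0,0,-1.12]]' 5 110
python3 - <<'E'
from h import *
go([.41,.05,0.36]);s=telemetry.state();print(s["joint_positions"].round(3))
E
```

```text
time: 6.0
eef_pos: [0.4091, -0.0102, 0.3617]
tcp_rot: [-0.024, 0.894, 0.447, 0.017]
force: [-0.2, 0.1, -1.7]
gripper_width: 0.0163
t 6.0 shift [ 48.5 -35.4   5.2] tcp [ 0.4091 -0.0102  0.3617] F [-0.19  0.09 -1.75]
tool x hdg 53.06 y hdg -36.87 zaxis [ 0.0096  0.0575 -0.9983] w 0.016303662640332103
[-0.2    0.064 -0.435  1.074  0.058  2.015]
```

```bash
for i in 1 2 3 4; do python3 -m crank '[[0,0,0,-0.14],[0,0,0,-0.28],[0,0,0,-0.42],[0,0,0,-0.56],[0,0,0,-0.7],[0,0,0,-0.84],[0,0,0,-0.98],[0,0,0,-1.12]]' 5 110 | tail -1
done
python3 - <<'E'
from h import *
go([.41,.05,0.36]);s=telemetry.state();print(s["joint_positions"].round(3))
E
```

```text
gripper_width: 0.0163
gripper_width: 0.0162
gripper_width: 0.0165
gripper_width: 0.0159
t 9.2 shift [-45.5 -39.    5.2] tcp [ 0.4091 -0.0102  0.3618] F [ 0.16  0.18 -1.43]
tool x hdg -50.17 y hdg -140.27 zaxis [ 0.0097  0.0577 -0.9983] w 0.01591882800632716
[-0.2    0.064 -0.435  1.074  0.058 -2.465]
```

```bash
python3 -m crank '[[0,0,0,-0.14],[0,0,0,-0.28],[0,0,0,-0.42],[0,0,0,-0.56],[0,0,0,-0.67]]' 5 110 | tail -1
python3 -m crank '[[0,10,0,0],[0,20,0,0]]' 5 110 | tail -1
python3 - <<'E'
from h import *
go([.41,.05,0.36]);s=telemetry.state();print(s["joint_positions"].round(3))
E
```

```text
gripper_width: 0.0163
gripper_width: 0.0163
t 9.9 shift [-12.4 -68.8   4.1] tcp [ 0.4068 -0.02    0.3606] F [-0.03 -0.09 -1.12]
tool x hdg -12.87 y hdg -102.88 zaxis [ 0.0082  0.0497 -0.9987] w 0.01628225975716512
[-0.222  0.062 -0.44   1.072  0.05  -3.139]
```

```bash
python3 -m crank '[[0,20,0,-0.02],[0,40,0,-0.04],[0,60,0,-0.06],[0,60,0,-0.06]]' 5 110 | tail -1
python3 - <<'E'
from h import *
go([.41,.05,0.36]);s=telemetry.state();print(s["joint_positions"].round(3))
E
```

```text
gripper_width: 0.0162
t 10.3 shift [-10.1 -69.3  -1.3] tcp [ 0.4054 -0.0198  0.3577] F [ 0.25  0.16 -1.84]
tool x hdg -12.13 y hdg -102.13 zaxis [ 0.002   0.0145 -0.9999] w 0.016156255981357833
[-0.21   0.061 -0.448  1.062  0.015 -3.14 ]
```

Works well; a quarter more.

```bash
python3 -m crank '[[0,10,0,-0.01],[0,22,0,-0.02],[0,22,0,-0.02]]' 5 110 | tail -1
python3 - <<'E'
from h import *
go([.41,.05,0.36]);s=telemetry.state();print(s["joint_positions"].round(3))
E
```

```text
gripper_width: 0.0162
t 10.6 shift [-10.3 -71.4  -2.4] tcp [ 0.405  -0.0219  0.3576] F [ 0.52 -0.36 -2.2 ]
tool x hdg -12.14 y hdg -102.14 zaxis [-5.e-04  1.e-04 -1.e+00] w 0.016245014214313347
[-0.211  0.061 -0.449  1.062  0.    -3.141]
```

```bash
python3 -m crank '[[0,-20,0,0.02],[-5,-50,0,0.05],[-10,-85,0,0.06],[-10,-85,0,0.06],[-10,-85,0,0.06]]' 5 110 | tail -1
python3 - <<'E'
from h import *
d=cams.get_image("wrist"); im=d["image"];cv2.imwrite("pics/w5.png",im[:,:,::-1])
go([.46,.115,0.36]);s=telemetry.state();print(s["joint_positions"].round(3))
E
```

```text
gripper_width: 0.0159
t 11.15 shift [ 31.3 -62.5  -2.5] tcp [0.4131 0.0631 0.3575] F [-0.21 -0.53 -0.95]
tool x hdg -15.55 y hdg -105.55 zaxis [-7.e-04 -1.e-04 -1.e+00] w 0.01593768816632491
[-0.     0.086 -0.422  1.064 -0.    -2.871]
```

View pics/w5.png

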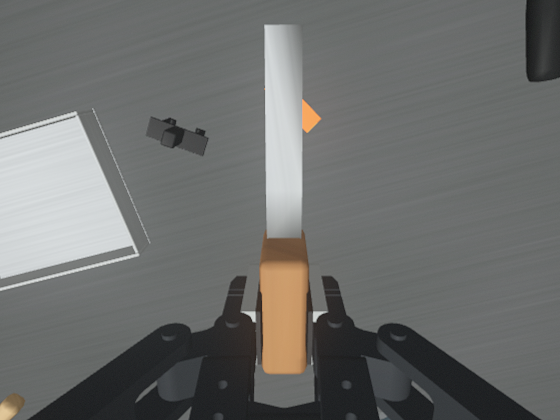

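```bash
python3 -m crank '[[30,0,0,0],[70,0,0,0],[100,10,0,0],[110,20,0,0],[110,20,0,0],[110,20,0,0],[110,20,0,0]]' 5 110 | tail -1
python3 - <<'E'
from h import *
d=cams.get_image("wrist"); im=d["image"];cv2.imwrite("pics/w6.png",im[:,:,::-1])
np.savez("w6.npz",pose=d["pose"],mtx=d["mtx"])
cv2.imwrite("pics/w6c.png",cv2.resize(im[0:200,20:287,::-1],(800,600),interpolation=cv2.INTER_CUBIC))
go([.46,.115,0.36]);s=telemetry.state();print(s["joint_positions"].round(3))
E
```

```text
gripper_width: 0.0161
t 11.9 shift [-77.6 -82.5  -2.3] tcp [0.5126 0.0148 0.3575] F [ 0.41  1.44 -1.17]
tool x hdg -15.56 y hdg -105.56 zaxis [-1.4e-03  7.0e-04 -1.0e+00] w 0.016181021642409137
[-9.500e-02  2.720e-01 -1.920e-01  1.109e+00  1.000e-03 -2.965e+00]
```

View pics/w6.png

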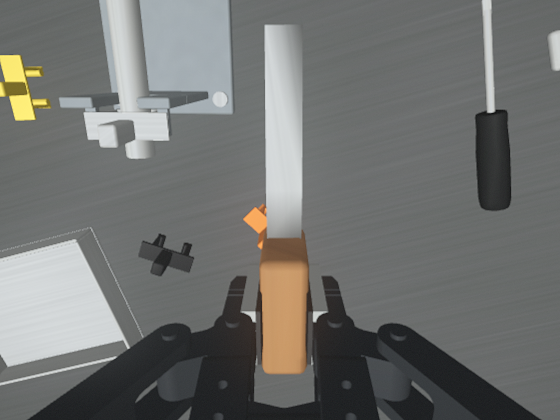

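View pics/w6c.png

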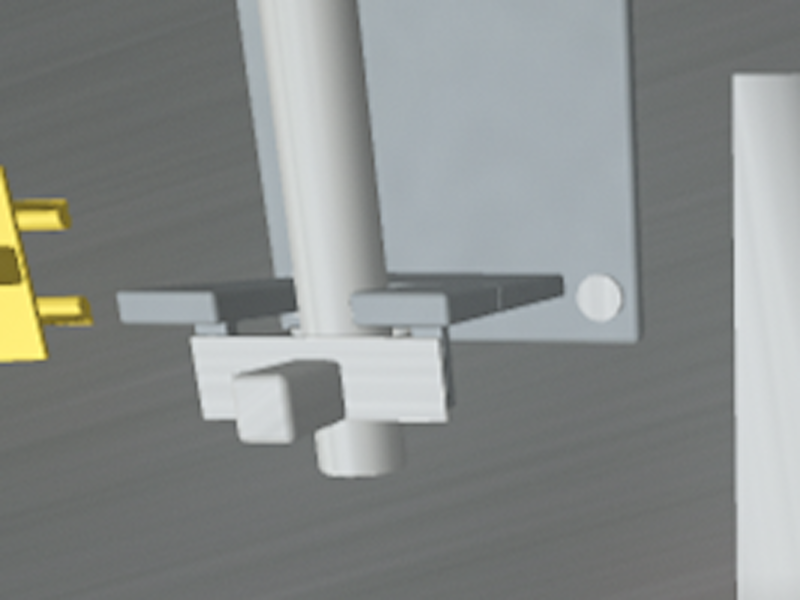

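```bash
python3 - <<'E'
from h import *
d=np.load("w6.npz")
f=lambda p:(20+p[0]*267/800,p[1]/3)
W={}
for n,p,z in (("earLo",(122,322),.119),("earLi",(217,322),.119),("earRi",(353,324),.119),("earRo",(446,324),.119),
 ("cBL",(190,338),.107),("cBR",(445,338),.107),("cFR",(448,421),.107),("cFL",(203,418),.107),
 ("l1",(234,378),.133),("l2",(292,372),.133),("l3",(292,440),.133),("l4",(240,442),.133),("b1",(637,340),.01),("b2",(628,0),.01),("n1",(320,470),.09),("n2",(400,470),.09)):
    W[n]=ray(d,f(p),z);print(n,W[n].round(4))
h=lambda v:np.degrees(np.arctan2(v[1],v[0]))
print("hdg ears",h(W["earLo"]-W["earRo"])-90,"clip back",h(W["cBL"]-W["cBR"])-90,"front",h(W["cFL"]-W["cFR"])-90,"base",h(W["b2"]-W["b1"]))
a=np.radians(-15.3);D=np.array([np.cos(a),np.sin(a)]);N=np.array([-np.sin(a),np.cos(a)])
E=(W["earLo"]+W["earRo"])/2;E2=(W["earLi"]+W["earRi"])/2
C=np.mean([W[k] for k in("cBL","cBR","cFR","cFL")],0);L=np.mean([W[k] for k in("l1","l2","l3","l4")],0)
print("ears",E,E2,"clip",C,"lug",L)
for n,O,x,y in(("ear",E,0,0),("ear2",E2,0,0),("clip",C,-9,0),("lug",L,-11,0),("base",W["b1"],-12,-50),("nose",(W["n1"]+W["n2"])/2,-32,0)):
    print(n,(O[:2]-x/1000*D-y/1000*N).round(4))
E
```

```text
earLo [0.6113 0.1121 0.119 ]
earLi [0.6067 0.0956 0.119 ]
earRi [0.5997 0.072  0.119 ]
earRo [0.5952 0.0557 0.119 ]
cBL [0.6061 0.1079 0.107 ]
cBR [0.5929 0.0606 0.107 ]
cFR [0.5779 0.0659 0.107 ]
cFL [0.5914 0.1122 0.107 ]
l1 [0.5965 0.0898 0.133 ]
l2 [0.5947 0.0797 0.133 ]
l3 [0.584  0.0845 0.133 ]
l4 [0.5861 0.0935 0.133 ]
b1 [0.578 0.04  0.01 ]
b2 [0.6582 0.016  0.01  ]
n1 [0.5743 0.1021 0.09  ]
n2 [0.5697 0.0855 0.09  ]
hdg ears -15.925303623845636 clip back -15.58328806518692 front -16.28442192032422 base -16.63763109456175
ears [0.60326201 0.08394509 0.119     ] [0.60321512 0.08377696 0.119     ] clip [0.59210704 0.08664065 0.107     ] lug [0.5903003  0.08687582 0.133     ]
ear [0.6033 0.0839]
ear2 [0.6032 0.0838]
clip [0.6008 0.0843]
lug [0.6009 0.084 ]
base [0.6028 0.085 ]
nose [0.6029 0.0853]
```

```bash
python3 -m crank '[[-25,-10,0,0],[-65,-45,0,0.008],[-65,-85,0,0.008],[-65,-85,0,0.008],[-65,-85,0,0.008]]' 5 110 | tail -1
python3 - <<'E'
from h import *
go([.4780,.1197,0.300]);s=telemetry.state();print(s["joint_positions"].round(3))
d=cams.get_image("wrist"); im=d["image"];cv2.imwrite("pics/w7.png",im[:,:,::-1])
E
```

```text
gripper_width: 0.0163
t 12.4 shift [ 3.2 -6.  57.8] tcp [0.4733 0.1148 0.3578] F [-0.17 -0.68 -1.74]
tool x hdg -15.87 y hdg -105.87 zaxis [-1.e-04  1.e-04 -1.e+00] w 0.01628448502847092
[ 0.108  0.221 -0.259  1.092  0.    -2.757]
```

View pics/w7.png

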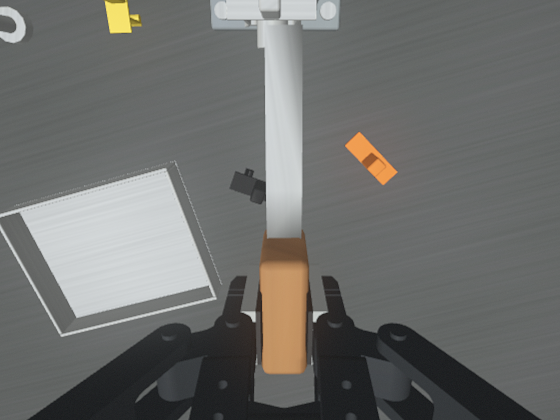

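```bash
python3 -m crank '[[3,-6,10,0.002],[3,-6,30,0.002],[3,-6,50,0.002],[3,-6,58,0.002],[3,-6,58,0.002],[3,-6,58,0.002]]' 5 110 | tail -1
python3 - <<'E'
from h import *
go([.4780,.1197,0.284]);
d=cams.get_image("wrist"); im=d["image"];cv2.imwrite("pics/w8.png",cv2.resize(im[0:150,180:380,::-1],(800,600),interpolation=cv2.INTER_CUBIC))
d2=cams.get_image("scene"); im=d2["image"];cv2.imwrite("pics/s8.png",cv2.resize(im[185:305,200:360,::-1],(800,600),interpolation=cv2.INTER_CUBIC))
F=[]
go([.4780,.1197,0.284]);
E
```

```text
gripper_width: 0.0163
t 13.05 shift [-1.1 -1.  15.8] tcp [0.4787 0.1184 0.2998] F [ 0.2  -0.03 -1.81]
tool x hdg -16.2 y hdg -106.2 zaxis [-4.e-04  5.e-04 -1.e+00] w 0.016300705545209054
t 13.15 shift [-1.3 -0.7 16.5] tcp [0.479  0.1186 0.3005] F [-0.06  0.41 -1.71]
tool x hdg -16.18 y hdg -106.17 zaxis [ 1.3e-03  7.0e-04 -1.0e+00] w 0.01620040776518232
```

View pics/w8.png

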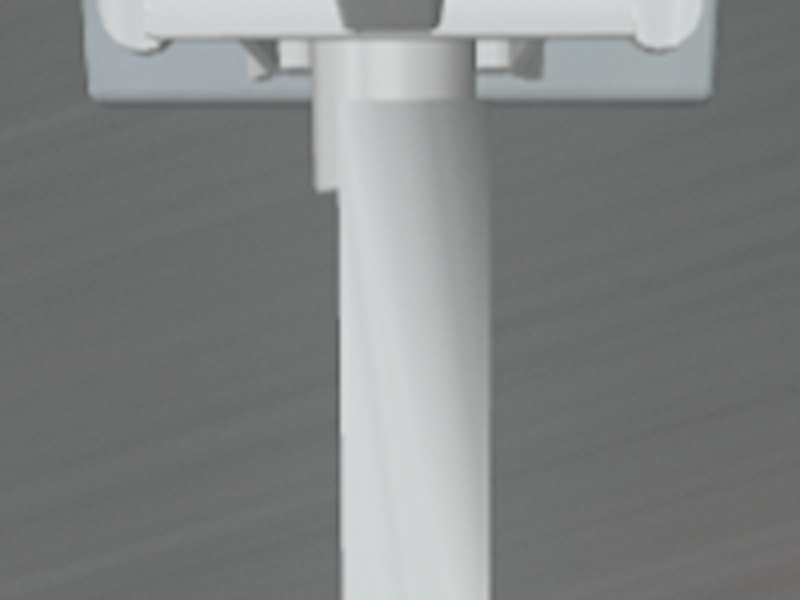

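View pics/s8.png

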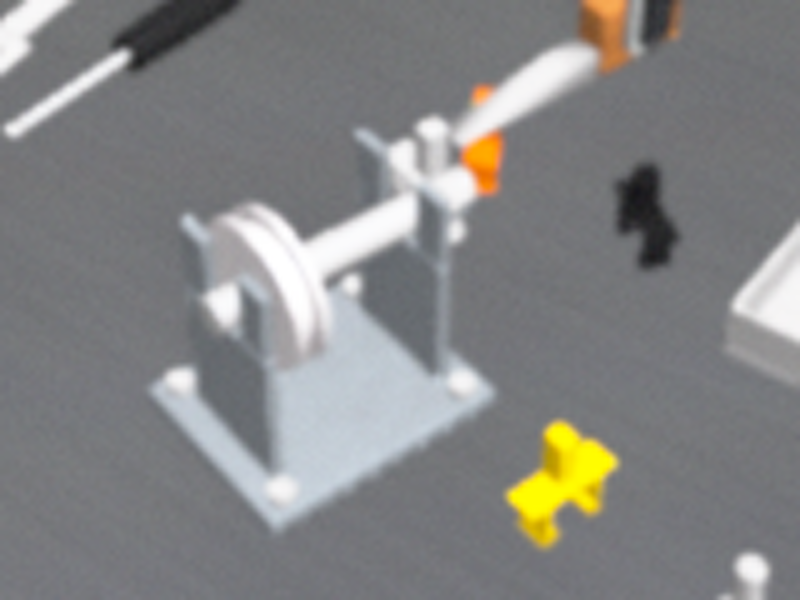

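```bash
python3 - <<'E'
from h import *
d=cams.get_image("wrist");s=telemetry.state();R=rot(s)
f=lambda p:(180+p[0]/4,p[1]/4)
for n,p,z in (("tip",(415,100),s["eef_pos"][2]-.1823),("noseL",(316,190),.09),("crown",(395,38),.1045),("axR",(475,80),.09),("axL",(314,80),.09),("bL",(88,98),.01),("bR",(713,98),.01),("cL",(145,38),.1045),("cR",(635,38),.1045)):
    print(n,(R.T@(ray(d,f(p),z)-s["eef_pos"])*1000).round(1))
E
```

```text
tip [102.8   0.7 182.4]
noseL [ 97.3 -10.4 210.7]
crown [110.1  -1.3 196.2]
axR [108.3   7.2 210.7]
axL [108.3 -10.4 210.7]
bL [116.7 -51.2 290.7]
bR [116.7  48.1 290.6]
cL [110.1 -26.2 196.2]
cR [110.1  22.6 196.1]
```

```bash
python3 -m crank '[[0,-2,5,0],[0,-2,10,0],[0,-2,14,0],[0,-2,14,0],[0,-2,14,0],[0,-2,14,0]]' 5 110 
python3 - <<'E'
from h import *
go([.4780,.1197,0.284])
E
python3 -m crank '[[0,0,0.5,0],[0,0,0.5,0]]' 5 110; python3 -m crank '[[0,0,0.5,0],[0,0,0.5,0]]' 5 110
```

```text
time: 13.8
eef_pos: [0.479, 0.1207, 0.2856]
tcp_rot: [-0.0, 0.99, -0.14, -0.0]
force: [-0.2, -0.0, -1.4]
gripper_width: 0.0161
t 13.8 shift [-0.7  1.2  1.6] tcp [0.479  0.1207 0.2856] F [-0.22 -0.02 -1.37]
tool x hdg -16.15 y hdg -106.15 zaxis [-4.e-04  4.e-04 -1.e+00] w 0.01607615927688745
time: 14.0
eef_pos: [0.479, 0.1207, 0.2852]
tcp_rot: [-0.0, 0.99, -0.141, -0.0]
force: [0.3, -0.4, -1.5]
gripper_width: 0.0162
time: 14.2
eef_pos: [0.4789, 0.1207, 0.2845]
tcp_rot: [-0.0, 0.99, -0.14, -0.0]
force: [-0.1, 0.1, -1.7]
gripper_width: 0.0161
```

```bash
for i in 1 2 3; do echo; done; python3 -m crank '[[0,0,0.5,0],[0,0,0.5,0]]' 5 110 | sed -n '2p;4p'; python3 -m crank '[[0,0,0.4,0],[0,0,0.4,0]]' 5 110| sed -n '2p;4p'; python3 -m crank '[[0,0,0.4,0],[0,0,0.4,0]]' 5 110| sed -n '2p;4p'
```

```text
eef_pos: [0.4789, 0.1207, 0.284]
force: [0.1, -0.3, -1.9]
eef_pos: [0.4789, 0.1207, 0.2836]
force: [0.5, -0.3, -0.7]
eef_pos: [0.4789, 0.1207, 0.2832]
force: [0.3, 0.3, -1.5]
```

```bash
python3 -m crank '[[0,0,0.4,0],[0,0,0.4,0]]' 5 110| sed -n '2p;4p'
```

```text
eef_pos: [0.479, 0.1207, 0.2828]
force: [-0.4, -0.5, -0.6]
```

```bash
python3 -m crank '[[0,0,0.4,0],[0,0,0.4,0]]' 5 110| sed -n '2p;4p'
```

```text
eef_pos: [0.4789, 0.1207, 0.2824]
force: [0.7, -0.5, -2.0]
```

```bash
python3 -m crank '[[0,0,0.4,0],[0,0,0.4,0]]' 5 110| sed -n '2p;4p'
```

```text
eef_pos: [0.4789, 0.1207, 0.282]
force: [-0.1, 0.3, -2.1]
```

```bash
python3 -m crank '[[0,0,0.4,0],[0,0,0.4,0]]' 5 110| sed -n '2p;4p'
```

```text
eef_pos: [0.4789, 0.1207, 0.2816]
force: [0.7, 0.7, -1.5]
```

```bash
python3 -m crank '[[0,0,0.4,0],[0,0,0.4,0]]' 5 110| sed -n '2p;4p'
```

```text
eef_pos: [0.479, 0.1207, 0.2812]
force: [-0.1, -0.2, -1.6]
```

```bash
python3 -m crank '[[0,0,0.4,0],[0,0,0.4,0]]' 5 110| sed -n '2p;4p'
```

```text
eef_pos: [0.479, 0.1207, 0.281]
force: [-0.5, 0.1, -0.6]
```

```bash
python3 -m crank '[[0,0,0.4,0],[0,0,0.4,0]]' 5 110| sed -n '2p;4p'; python3 -c "
from rig import telemetry as t
print(t.state()['moment'])"
```

```text
eef_pos: [0.4791, 0.1207, 0.2807]
force: [-0.2, 0.4, 0.5]
[-0.0516486  -0.04566321 -0.04244091]
```

```bash
python3 -m crank '[[0,0,0.4,0],[0,0,0.4,0]]' 5 110| sed -n '2p;4p'
```

```text
eef_pos: [0.4791, 0.1207, 0.2804]
force: [-1.7, -0.1, 2.6]
```

```bash
python3 -m crank '[[0,0,0.4,0],[0,0,0.4,0]]' 5 110| sed -n '2p;4p'
```

```text
eef_pos: [0.4791, 0.1207, 0.28]
force: [-1.4, -0.0, 5.3]
```

```bash
python3 - <<'E'
from h import *
for i in range(1):
    go([.478,.1197,.284]); print(telemetry.state()["moment"])
E
```

```text
t 16.6 shift [-0.8  1.3 -4. ] tcp [0.4791 0.1207 0.28  ] F [-1.42 -0.02  5.31]
tool x hdg -16.15 y hdg -106.15 zaxis [ 2.e-04  5.e-04 -1.e+00] w 0.016331289273531505
[-0.10414031 -0.11303719 -0.06149191]
```

```bash
python3 -m crank '[[0,0,-0.2,0],[2,0,-0.2,0],[4,0,-0.2,0],[4,0,-0.2,0]]' 5 110| sed -n '2p;4p'
```

```text
eef_pos: [0.4835, 0.1195, 0.2801]
force: [-1.7, -0.4, 4.0]
```

```bash
python3 -m crank '[[1.5,0,0,0],[3,0,0,0],[3,0,0,0]]' 5 110| sed -n '2p;4p'
```

```text
eef_pos: [0.4861, 0.1187, 0.2801]
force: [-2.0, -0.6, 4.6]
```

```bash
python3 -m crank '[[1.5,0,-0.1,0],[3,0,-0.1,0],[3,0,-0.1,0]]' 5 110| sed -n '2p;4p'
```

```text
eef_pos: [0.4889, 0.1179, 0.2802]
force: [-1.8, 1.2, 5.2]
```

```bash
python3 -m crank '[[2,0,0,0],[4,0,0,0],[4,0,0,0]]' 5 110| sed -n '2p;4p'
```

```text
eef_pos: [0.4928, 0.1168, 0.2802]
force: [-1.8, 0.5, 4.2]
```

```bash
python3 -m crank '[[2,0,0,0],[4,0,0,0],[4,0,0,0]]' 5 110| sed -n '2p;4p'
```

```text
eef_pos: [0.4966, 0.1156, 0.2802]
force: [-1.0, 0.5, 5.4]
```

```bash
python3 -m crank '[[2,0,-0.1,0],[4,0,-0.1,0],[4,0,-0.1,0]]' 5 110| sed -n '2p;4p'
```

```text
eef_pos: [0.5005, 0.1146, 0.2803]
force: [-0.7, 0.7, 5.5]
```

```bash
python3 -m crank '[[1.5,0,0,0],[3,0,0,0],[3,0,0,0]]' 5 110| sed -n '2p;4p'
```

```text
eef_pos: [0.5033, 0.1137, 0.2803]
force: [-1.7, -0.6, 6.2]
```

```bash
python3 -m crank '[[1.5,0,0,0],[3,0,0,0],[3,0,0,0]]' 5 110| sed -n '2p;4p'
```

```text
eef_pos: [0.5061, 0.1129, 0.2804]
force: [-1.6, 0.8, 5.5]
```

```bash
python3 -m crank '[[1,0,-0.2,0],[2.5,0,-0.2,0],[2.5,0,-0.2,0]]' 5 110| sed -n '2p;4p'
```

```text
eef_pos: [0.5083, 0.1122, 0.2804]
force: [-2.0, 1.9, 7.6]
```

```bash
python3 -m crank '[[1.5,0,0,0],[3,0,0,0],[3,0,0,0]]' 5 110| sed -n '2p;4p'; python3 - <<'E'
from h import *
go([.478,.1197,.284])
d2=cams.get_image("scene"); im=d2["image"];cv2.imwrite("pics/s9.png",cv2.resize(im[185:275,220:340,::-1],(800,600),interpolation=cv2.INTER_CUBIC))
E
```

```text
eef_pos: [0.5104, 0.1116, 0.2804]
force: [-6.5, 2.3, 9.1]
t 19.7 shift [-33.4   1.2  -3.5] tcp [0.5104 0.1116 0.2804] F [-6.46  2.28  9.11]
tool x hdg -16.13 y hdg -106.13 zaxis [-0.0026  0.0013 -1.    ] w 0.016158010467025526
```

View pics/s9.png

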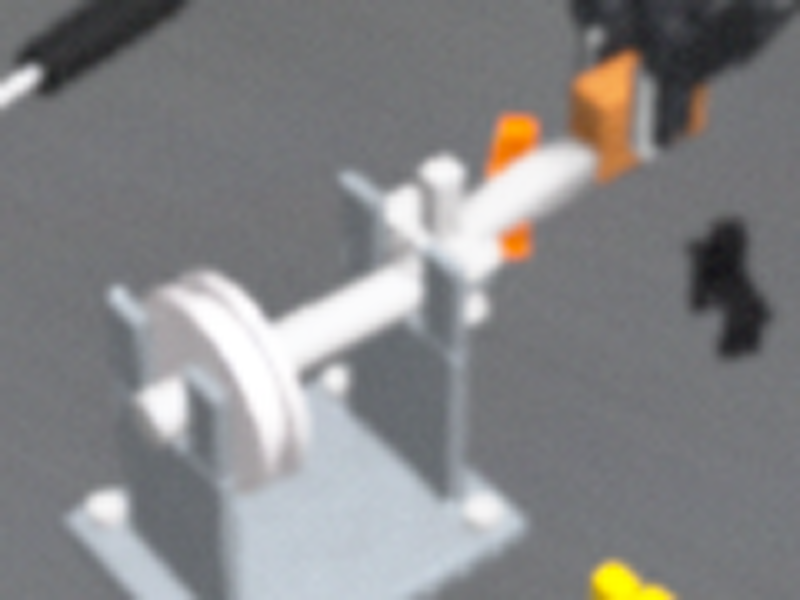

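```bash
python3 -m crank '[[0,0,-0.5,0],[0,0,-0.5,0]]' 5 110| sed -n '2p;4p'
```

```text
eef_pos: [0.5104, 0.1116, 0.2806]
force: [-3.5, 1.4, 6.2]
```

```bash
python3 -m crank '[[1.5,0,0,0],[3,0,0,0],[3,0,0,0]]' 5 110| sed -n '2p;4p'
```

```text
eef_pos: [0.5129, 0.1108, 0.2806]
force: [-5.7, 2.3, 7.9]
```

```bash
python3 -m crank '[[1.5,0,-0.5,0],[3,0,-0.5,0],[3,0,-0.5,0]]' 5 110| sed -n '2p;4p'
```

```text
eef_pos: [0.5155, 0.11, 0.2807]
force: [-6.5, 1.9, 7.3]
```

```bash
python3 -m crank '[[1.5,0,-0.3,0],[3,0,-0.3,0],[3,0,-0.3,0]]' 5 110| sed -n '2p;4p'
```

```text
eef_pos: [0.5182, 0.1091, 0.2808]
force: [-6.0, 2.8, 6.9]
```

```bash
python3 -m crank '[[1.5,0,-0.4,0],[3,0,-0.4,0],[3,0,-0.4,0]]' 5 110| sed -n '2p;4p'
```

```text
eef_pos: [0.521, 0.1083, 0.2809]
force: [-6.0, 1.8, 4.2]
```

```bash
python3 -m crank '[[1.5,0,-0.3,0],[3,0,-0.3,0],[3,0,-0.3,0]]' 5 110| sed -n '2p;4p'
```

```text
eef_pos: [0.5234, 0.1075, 0.281]
force: [-7.8, 2.0, 5.2]
```

```bash
python3 -m crank '[[1.5,0,-0.2,0],[3,0,-0.2,0],[3,0,-0.2,0]]' 5 110| sed -n '2p;4p';python3 - <<'E'
from h import *
go([.478,.1197,.284])
d2=cams.get_image("scene"); im=d2["image"];cv2.imwrite("pics/s10.png",cv2.resize(im[185:275,220:340,::-1],(800,600),interpolation=cv2.INTER_CUBIC))
E
```

```text
eef_pos: [0.5254, 0.1069, 0.281]
force: [-9.9, 2.5, 6.9]
t 21.75 shift [-49.1   0.8  -2.5] tcp [0.5254 0.1069 0.281 ] F [-9.9   2.5   6.89]
tool x hdg -16.11 y hdg -106.11 zaxis [-0.0094  0.0023 -1.    ] w 0.016275183690233636
```

View pics/s10.png

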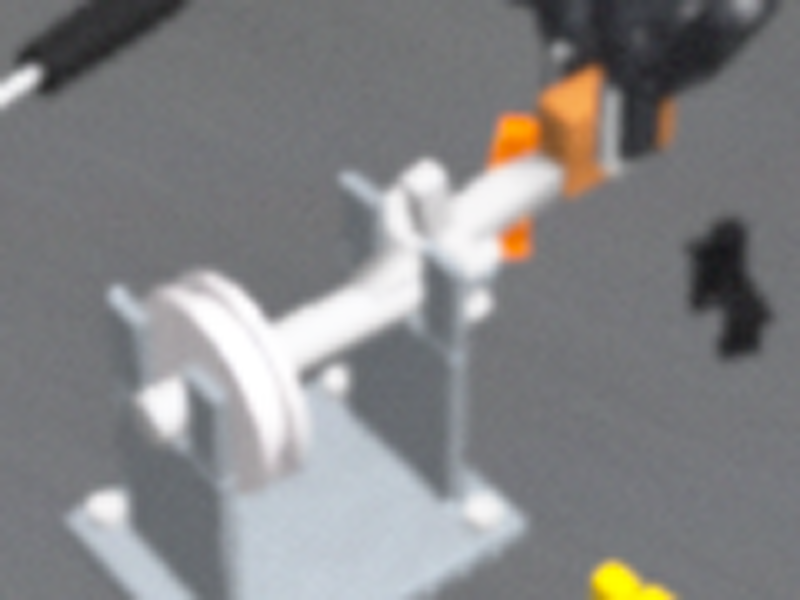

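```bash
python3 -m crank '[[1.5,0,-0.4,0],[3,0,-0.4,0],[3,0,-0.4,0]]' 5 110| sed -n '2p;4p'
```

```text
eef_pos: [0.5275, 0.1062, 0.2811]
force: [-11.8, 3.8, 7.8]
```

```bash
python3 -m crank '[[1.5,0,-0.3,0],[3,0,-0.3,0],[3,0,-0.3,0]]' 5 110| sed -n '2p;4p';python3 - <<'E'
from h import *
go([.478,.1197,.284])
d2=cams.get_image("wrist"); im=d2["image"];cv2.imwrite("pics/w10.png",cv2.resize(im[0:150,180:380,::-1],(800,600),interpolation=cv2.INTER_CUBIC))
E
```

```text
eef_pos: [0.5309, 0.1052, 0.2812]
force: [-9.3, 1.8, 4.6]
t 22.4 shift [-54.8   0.8  -2.2] tcp [0.5309 0.1052 0.2812] F [-9.25  1.85  4.63]
tool x hdg -16.1 y hdg -106.1 zaxis [-0.0104  0.0021 -0.9999] w 0.016332616705487614
```

View pics/w10.png

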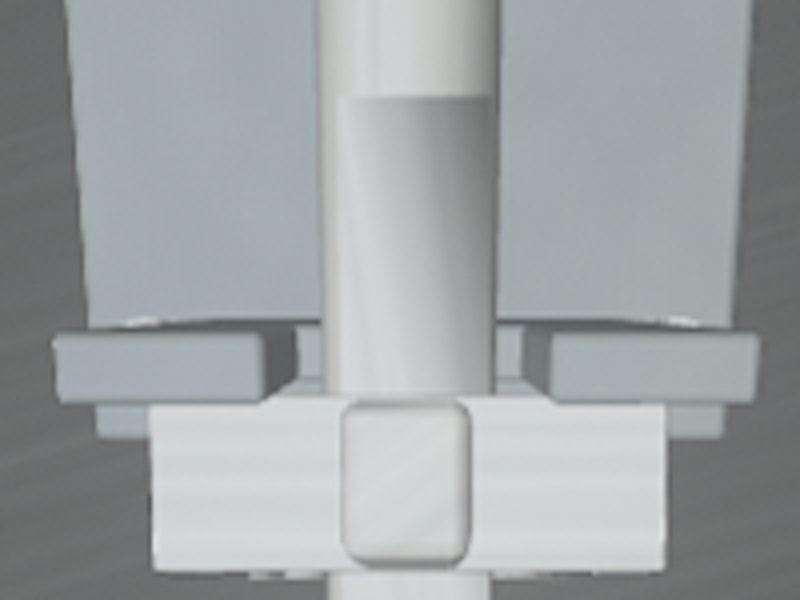

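```bash
python3 -m crank '[[1.5,0,-0.2,0],[3,0,-0.2,0],[3,0,-0.2,0]]' 5 110| sed -n '2p;4p'
```

```text
eef_pos: [0.535, 0.1041, 0.2815]
force: [-4.9, 1.6, 1.2]
```

```bash
python3 -m crank '[[1.5,0,-0.2,0],[3,0,-0.2,0],[3,0,-0.2,0]]' 5 110| sed -n '2p;4p'
```

```text
eef_pos: [0.5376, 0.1032, 0.2815]
force: [-5.3, 2.0, -0.1]
```

```bash
python3 -m crank '[[1.5,0,-0.2,0],[3,0,-0.2,0],[3,0,-0.2,0]]' 5 110| sed -n '2p;4p'
```

```text
eef_pos: [0.5407, 0.1023, 0.2817]
force: [-2.9, 1.0, -1.2]
```

```bash
python3 -m crank '[[0,0,0.4,0],[0,0,0.8,0],[0,0,0.8,0]]' 5 110| sed -n '2p;4p'
```

```text
eef_pos: [0.542, 0.1021, 0.2817]
force: [-2.8, 0.4, -6.0]
```

```bash
python3 -m crank '[[1.5,0,0.2,0],[3,0,0.2,0],[3,0,0.2,0]]' 5 110| sed -n '2p;4p';python3 - <<'E'
from h import *
go([.478,.1197,.284])
d2=cams.get_image("scene"); im=d2["image"];cv2.imwrite("pics/s11.png",cv2.resize(im[185:275,220:340,::-1],(800,600),interpolation=cv2.INTER_CUBIC))
d2=cams.get_image("wrist"); im=d2["image"];cv2.imwrite("pics/w11.png",cv2.resize(im[0:210,140:420,::-1],(800,600),interpolation=cv2.INTER_CUBIC))
E
```

```text
eef_pos: [0.5454, 0.1013, 0.282]
force: [-3.3, 0.0, -7.0]
t 23.95 shift [-69.8   1.1  -1.9] tcp [0.5454 0.1013 0.282 ] F [-3.33  0.05 -7.03]
tool x hdg -16.16 y hdg -106.16 zaxis [-2.5e-03  5.0e-04 -1.0e+00] w 0.016145739349610853
```

View pics/s11.png

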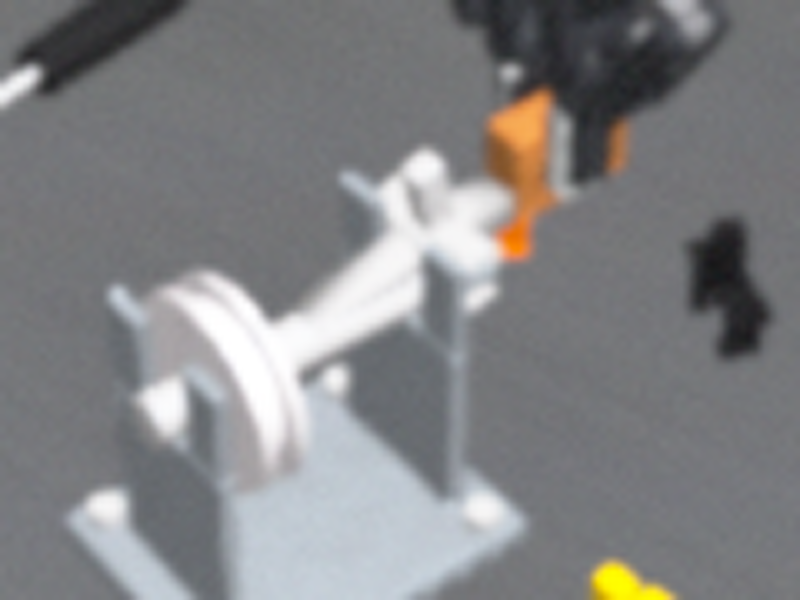

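View pics/w11.png

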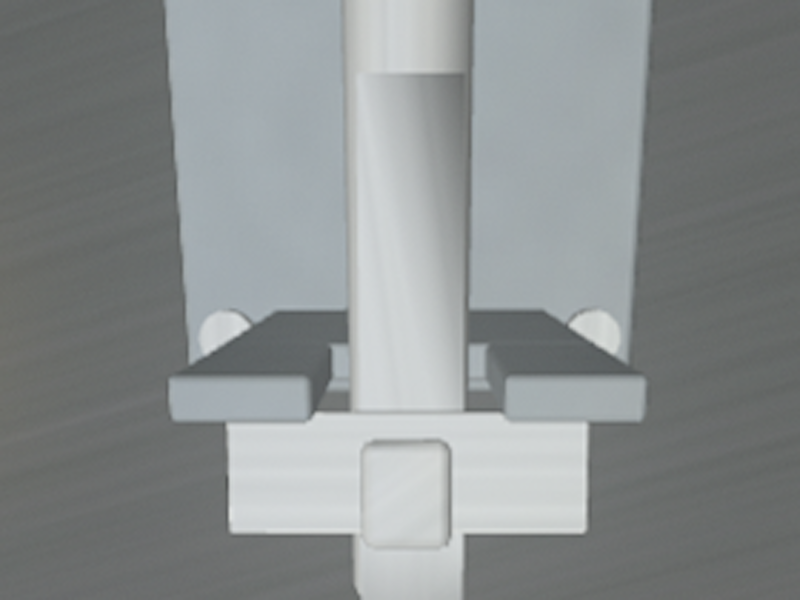

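```bash
python3 -m crank '[[0,0,0.5,0],[0,0,0.5,0]]' 5 110| sed -n '2p;4p'
```

```text
eef_pos: [0.5457, 0.1013, 0.282]
force: [-2.3, 0.8, -6.8]
```

```bash
python3 -m crank '[[0,0,0.5,0],[0,0,0.5,0]]' 5 110| sed -n '2p;4p'
```

```text
eef_pos: [0.546, 0.1013, 0.2819]
force: [-2.7, 0.8, -6.5]
```

```bash
python3 -m crank '[[0,0,0.3,0],[0,0,0.3,0]]' 5 110| sed -n '2p;4p'
```

```text
eef_pos: [0.5462, 0.1013, 0.2818]
force: [-1.3, 0.7, -5.8]
```

```bash
python3 -m crank '[[0,0,0,0],[0,0,0,0],[0,0,0,0]]' 5 110; python3 - <<'E'
from h import *
s=telemetry.state();print(s["moment"],rot(s)[:,2],s["eef_pos"])
E
```

```text
time: 24.95
eef_pos: [0.5461, 0.1013, 0.2817]
tcp_rot: [-0.0, 0.99, -0.141, 0.0]
force: [-0.8, -0.2, -5.0]
gripper_width: 0.0161
[-0.00203718  0.44305026  0.00120321] [ 6.93311262e-04  3.37665449e-04 -9.99999703e-01] [0.54613281 0.10132638 0.28174653]
```

```bash
python3 -m crank '[[0,0,0.5,0],[0,0,0.5,0]]' 5 110| sed -n '2p;4p'
```

```text
eef_pos: [0.5464, 0.1014, 0.2815]
force: [-0.4, -0.3, -3.1]
```

```bash
python3 -m crank '[[0,0,0.5,0],[0,0,0.5,0]]' 5 110| sed -n '2p;4p'
```

```text
eef_pos: [0.5464, 0.1014, 0.2811]
force: [0.7, -0.4, -2.2]
```

```bash
python3 -m crank '[[0,0,0.5,0],[0,0,0.5,0]]' 5 110| sed -n '2p;4p'; python3 - <<'E'
from h import *
s=telemetry.state();print(s["moment"],rot(s)[:,2],s["eef_pos"])
d2=cams.get_image("wrist"); im=d2["image"];cv2.imwrite("pics/w12.png",im[:,:,::-1])
E
```

```text
eef_pos: [0.5463, 0.1014, 0.2808]
force: [0.5, -0.1, 3.4]
[ 0.00614878 -0.06560188  0.01458117] [ 1.77169071e-03  5.11811172e-04 -9.99998300e-01] [0.54633132 0.10139006 0.28084849]
```

View pics/w12.png

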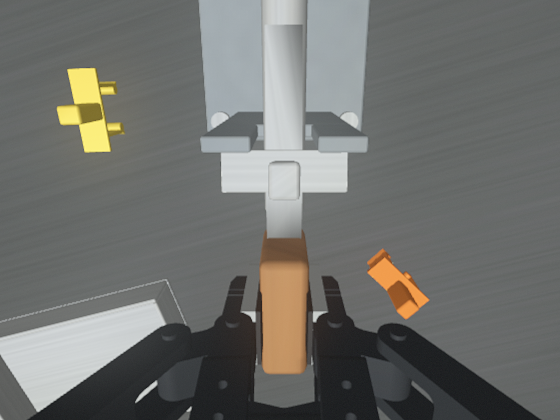

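```bash
python3 -m crank '[[1.5,0,0,0],[3,0,0,0],[5,0,0,0],[5,0,0,0]]' 5 110| sed -n '2p;4p'; python3 - <<'E'
from h import *
go([.478,.1197,.284])
d2=cams.get_image("scene"); im=d2["image"];cv2.imwrite("pics/s13.png",cv2.resize(im[185:275,220:340,::-1],(800,600),interpolation=cv2.INTER_CUBIC))
E
```

```text
eef_pos: [0.5502, 0.1002, 0.2808]
force: [-4.3, 0.7, 8.1]
t 26.0 shift [-74.7   1.4  -3.1] tcp [0.5502 0.1002 0.2808] F [-4.28  0.75  8.09]
tool x hdg -16.13 y hdg -106.13 zaxis [-0.001   0.0015 -1.    ] w 0.016165123503174516
```

View pics/s13.png

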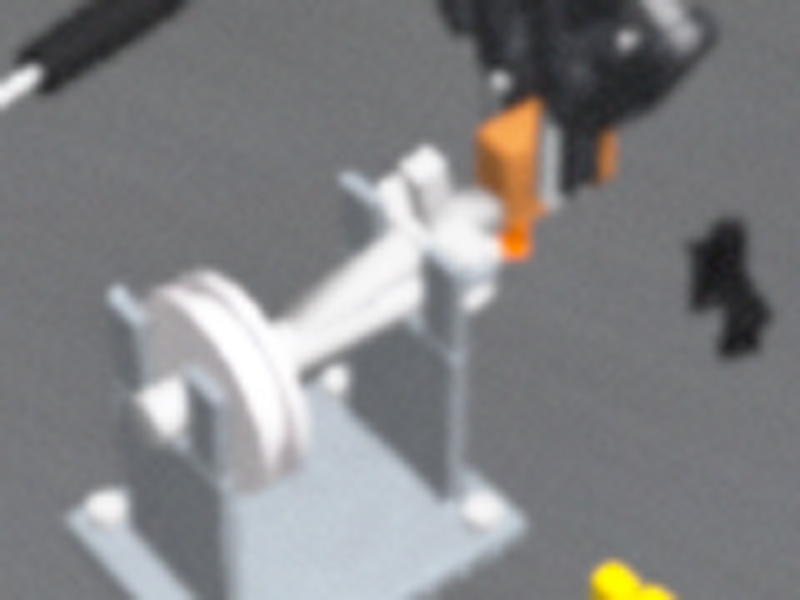

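```bash
python3 -m crank '[[1.5,0,-0.5,0],[3,0,-0.5,0],[3,0,-0.5,0]]' 5 110| sed -n '2p;4p'
```

```text
eef_pos: [0.5527, 0.0994, 0.2809]
force: [-4.8, 1.7, 6.5]
```

```bash
python3 -m crank '[[1.5,0,0,0],[3,0,0,0],[3,0,0,0],[3,0,0,0]]' 5 110| sed -n '2p;4p'; python3 - <<'E'
from h import *
go([.478,.1197,.284])
d2=cams.get_image("scene"); im=d2["image"];cv2.imwrite("pics/s14.png",cv2.resize(im[185:275,220:340,::-1],(800,600),interpolation=cv2.INTER_CUBIC))
d2=cams.get_image("wrist"); im=d2["image"];cv2.imwrite("pics/w14.png",cv2.resize(im[0:270,110:470,::-1],(800,600),interpolation=cv2.INTER_CUBIC))
np.savez("w14.npz",pose=d2["pose"],mtx=d2["mtx"])
E
```

```text
eef_pos: [0.5557, 0.0985, 0.2808]
force: [-3.9, 1.3, 5.6]
t 26.75 shift [-80.6   1.3  -3. ] tcp [0.5557 0.0985 0.2808] F [-3.86  1.3   5.61]
tool x hdg -16.13 y hdg -106.13 zaxis [-0.0016  0.0012 -1.    ] w 0.01627468182122977
```

View pics/s14.png

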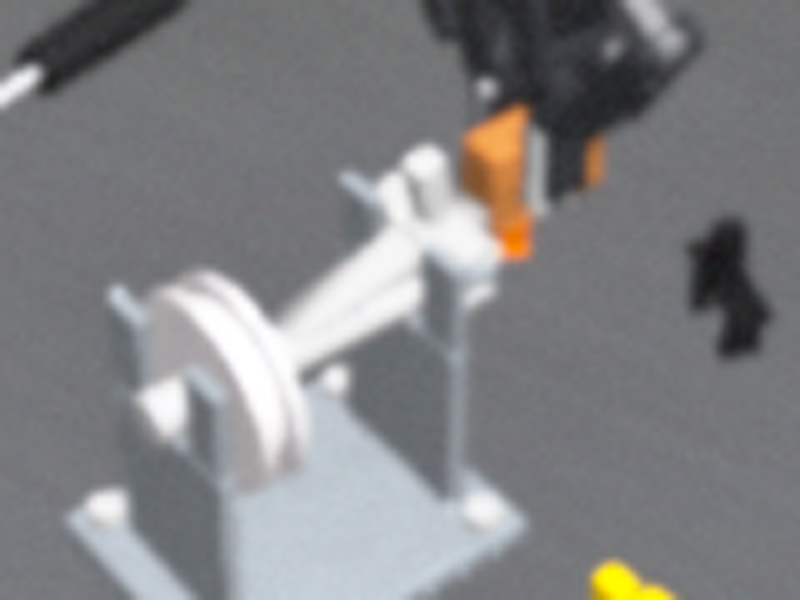

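View pics/w14.png

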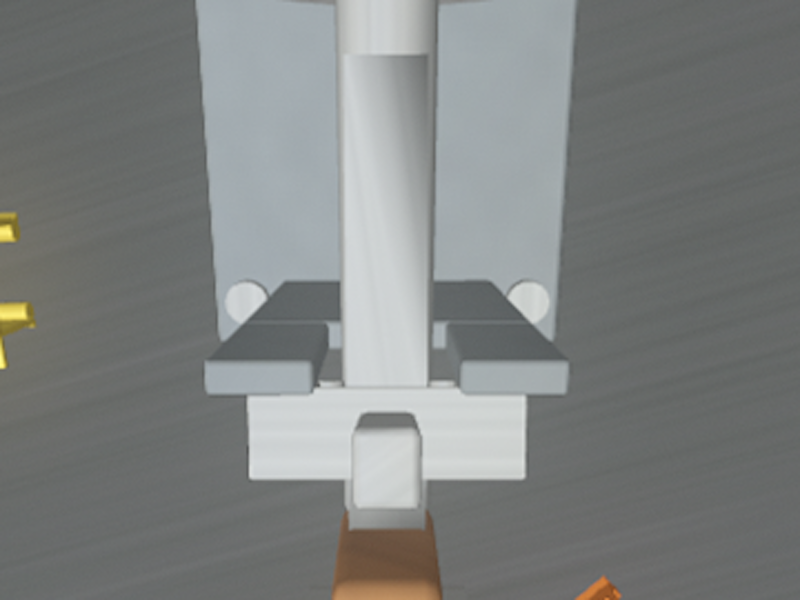

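```bash
python3 - <<'E'
from h import *
d=np.load("w14.npz")
f=lambda p:(110+p[0]*.45,p[1]*.45)
for z in (.107,.110,.113,.115,.117):
    a=ray(d,f((249,479)),z);b=ray(d,f((526,479)),z);c=ray(d,f((249,395)),z)
    e=ray(d,f((206,392)),.119);g=ray(d,f((567,392)),.119)
    print(z,np.linalg.norm(a-b)*1e3,np.linalg.norm(a-c)*1e3,np.linalg.norm(e-g)*1e3)
E
```

```text
0.107 51.374288178428685 16.078887367152852 59.11142427214192
0.11 50.29250816256351 15.740316855563027 59.11142427214192
0.113 49.210728146698344 15.401746343973306 59.11142427214192
0.115 48.489541469454906 15.176032669580056 59.11142427214192
0.117 47.76835479221146 14.950318995186914 59.11142427214192
```

```bash
python3 -m crank '[[0,0,-0.4,0],[-2,0,-0.4,0],[-5,0,-0.4,0],[-8,0,-0.4,0],[-11,0,-0.4,0],[-14,0,-0.4,0]]' 5 110| sed -n '2p;4p'
```

```text
eef_pos: [0.5427, 0.1022, 0.2809]
force: [0.5, -0.6, 1.1]
```

```bash
python3 -m crank '[[-3,0,0,0],[-6,0,0,0],[-9,0,0,0],[-12,0,0,0],[-15,0,0,0],[-18,0,0,0]]' 5 110| sed -n '2p;4p'; python3 - <<'E'
from h import *
d2=cams.get_image("wrist"); im=d2["image"];cv2.imwrite("pics/w15.png",cv2.resize(im[0:270,110:470,::-1],(800,600),interpolation=cv2.INTER_CUBIC))
E
```

```text
eef_pos: [0.5254, 0.1073, 0.2809]
force: [0.2, 0.2, 1.2]
```

View pics/w15.png

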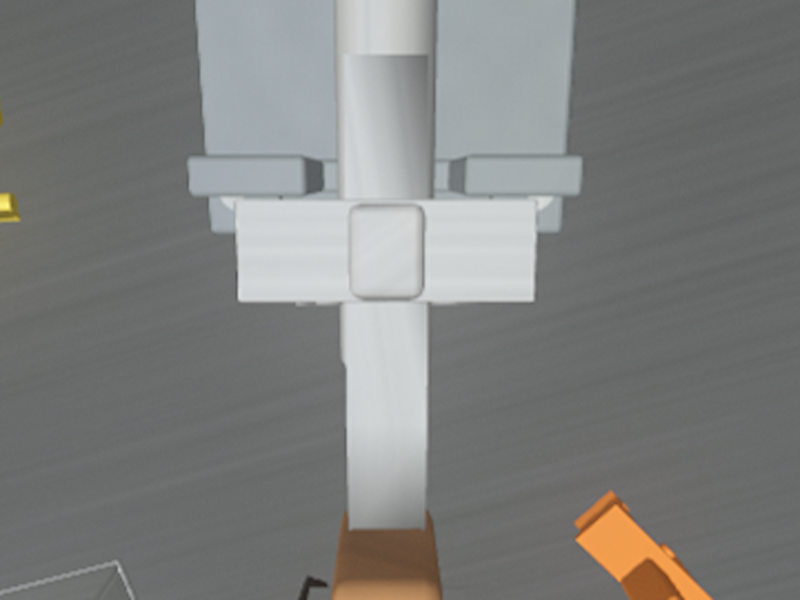

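```bash
python3 -m crank '[[-5,0,0,0],[-12,0,0,0],[-20,0,0,0],[-28,0,0,0],[-36,0,0,0],[-46,0,0,0],[-60,0,0,0],[-75,0,0,0]]' 5 110| sed -n '1,2p;4p'; python3 - <<'E'
from h import *
d2=cams.get_image("scene"); im=d2["image"];cv2.imwrite("pics/s16.png",cv2.resize(im[185:275,220:340,::-1],(800,600),interpolation=cv2.INTER_CUBIC))
d2=cams.get_image("wrist"); im=d2["image"];cv2.imwrite("pics/w16.png",im[:,:,::-1])
go([.4,.1,.36]);print(telemetry.state()["joint_positions"].round(2))
E
```

```text
time: 28.9
eef_pos: [0.4517, 0.1283, 0.2801]
force: [-1.3, 0.8, -1.4]
t 29.0 shift [-41.   41.3 -79.9] tcp [0.4503 0.1284 0.2798] F [ 0.02 -0.17 -1.45]
tool x hdg -16.08 y hdg -106.08 zaxis [-5.8e-03  3.0e-04 -1.0e+00] w 0.01648651261445428
[ 0.14  0.25 -0.44  0.89  0.   -2.72]
```

View pics/s16.png

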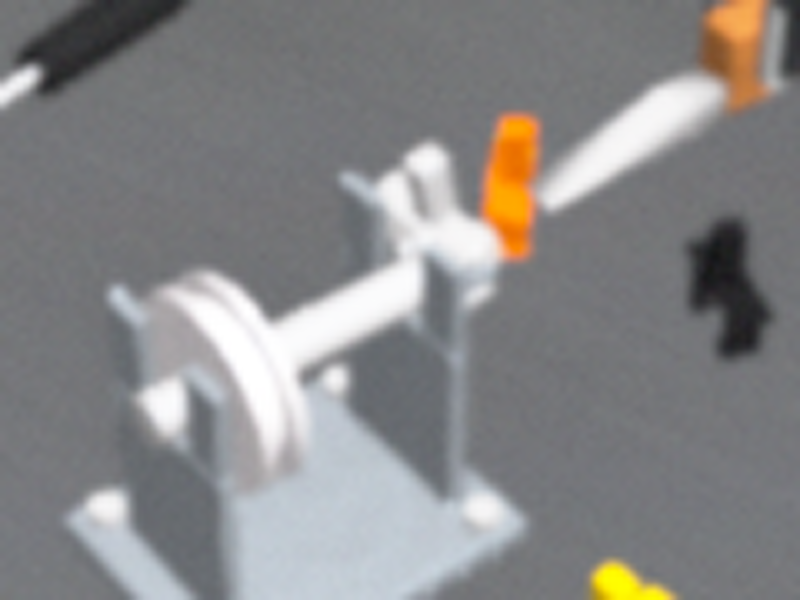

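View pics/w16.png

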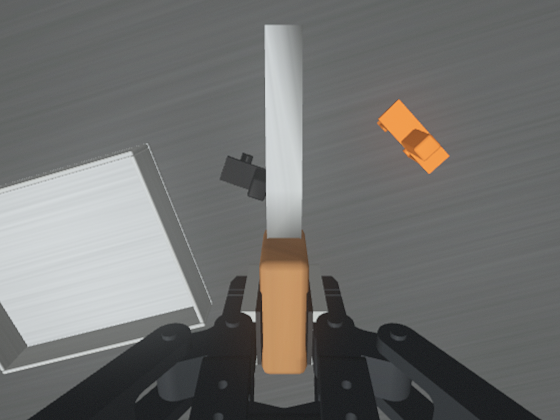

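```bash
python3 -m crank '[[0,30,0,0.03],[0,65,0,0.06],[-2,105,10,0.1],[-4,145,30,0.13],[-6,180,50,0.15],[-6,197,70,0.16],[-6,197,80,0.16],[-6,197,80,0.16]]' 5 110| sed -n '1,2p;4p'; python3 - <<'E'
from h import *
go([.39,-.06,.184]);print(telemetry.state()["joint_positions"].round(2))
d2=cams.get_image("wrist"); im=d2["image"];cv2.imwrite("pics/w17.png",im[:,:,::-1])
E
```

```text
time: 29.8
eef_pos: [0.392, -0.0592, 0.1996]
force: [0.0, 1.1, -1.6]
t 29.8 shift [-1.4  1.5 15.6] tcp [ 0.392  -0.0592  0.1996] F [ 0.04  1.12 -1.63]
tool x hdg -25.37 y hdg -115.37 zaxis [-0.0037  0.0021 -1.    ] w 0.016100045857051288
[-0.31  0.22 -0.73  0.62  0.   -3.01]
```

View pics/w17.png

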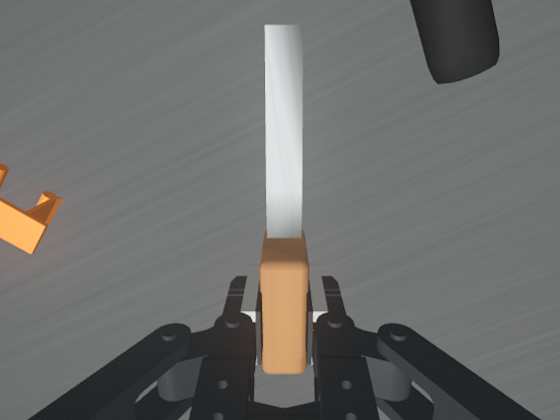

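```bash
python3 -m crank '[[0,0,6,0],[0,0,12,0],[0,0,15,0],[0,0,15,0]]' 5 110| sed -n '1,2p;4p'; python3 -m crank '[[0,0,1,0],[0,0,1.5,0],[0,0,1.5,0]]' 5 110| sed -n '1,2p;4p'
```

```text
time: 30.25
eef_pos: [0.3928, -0.059, 0.1855]
force: [-0.3, -1.0, -2.0]
time: 30.55
eef_pos: [0.3929, -0.0595, 0.1844]
force: [-0.1, -0.1, -1.7]
```

```bash
python3 -m crank '[[0,0,1,0],[0,0,1.5,0],[0,0,1.5,0]]' 5 110| sed -n '1,2p;4p'
```

```text
time: 30.85
eef_pos: [0.3929, -0.0595, 0.1828]
force: [0.6, 0.2, -2.0]
```

```bash
python3 -m crank '[[0,0,0.7,0],[0,0,0.7,0]]' 5 110| sed -n '1,2p;4p'
```

```text
time: 31.05
eef_pos: [0.393, -0.0595, 0.1823]
force: [-0.6, 0.2, 1.0]
```

```bash
python3 -m crank '[[0,0,0,0],[0,0,0,0],[0,0,0,0],[0,0,0,0]]' 50 60| sed -n '1,2p;4,5p'; python3 -m crank '[[0,0,-30,0],[0,0,-70,0],[0,0,-110,0],[0,0,-150,0],[0,0,-180,0],[0,0,-180,0]]' 50 60| sed -n '1,2p;4,5p'; python3 - <<'E'
from h import *
go([.39,-.06,.36]);print(telemetry.state()["joint_positions"].round(2))
d2=cams.get_image("wrist"); im=d2["image"];cv2.imwrite("pics/w18.png",im[:,:,::-1])
d2=cams.get_image("scene"); im=d2["image"];cv2.imwrite("pics/s18.png",cv2.resize(im[185:275,220:340,::-1],(800,600),interpolation=cv2.INTER_CUBIC))
E
```

```text
time: 31.45
eef_pos: [0.3929, -0.0595, 0.1822]
force: [0.7, 0.5, -0.2]
gripper_width: 0.05
time: 32.05
eef_pos: [0.3946, -0.06, 0.3663]
force: [-0.4, 0.1, 0.5]
gripper_width: 0.0501
t 32.05 shift [-4.3  2.   6.3] tcp [ 0.3946 -0.06    0.3663] F [-0.38  0.07  0.46]
tool x hdg -25.32 y hdg -115.31 zaxis [ 0.0075 -0.0021 -1.    ] w 0.05010882128881774
[-0.31  0.04 -0.45  1.08  0.   -3.01]
```

View pics/w18.png

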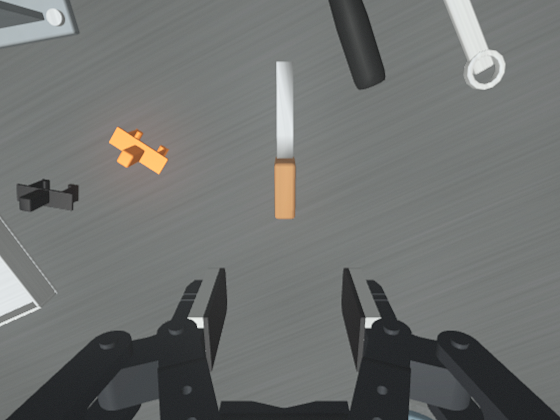

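View pics/s18.png

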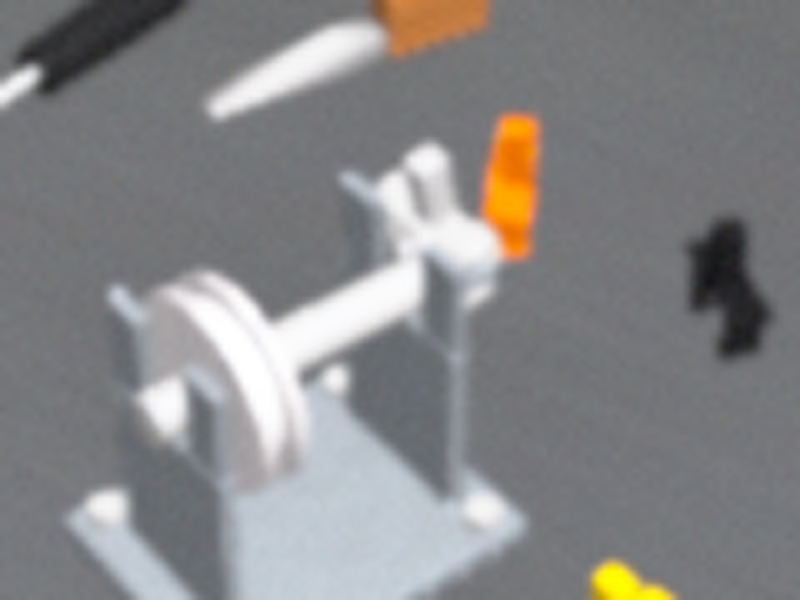

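```bash
python3 -m crank '[[10,-30,-10,0],[20,-70,-20,0],[35,-110,-34,-0.04],[50,-150,-34,-0.08],[60,-190,-34,-0.12],[63,-207,-34,-0.16],[63,-207,-34,-0.16],[63,-207,-34,-0.16]]' 50 60| sed -n '1,2p;4,5p'; python3 - <<'E'
from h import *
go([.592,.087,.36]);print(telemetry.state()["joint_positions"].round(2))
d2=cams.get_image("wrist"); im=d2["image"];cv2.imwrite("pics/w19.png",im[:,:,::-1])
np.savez("w19.npz",pose=d2["pose"],mtx=d2["mtx"])
E
```

```text
time: 32.95
eef_pos: [0.5379, 0.1006, 0.3942]
force: [-0.1, -0.8, -0.9]
gripper_width: 0.0501
t 32.95 shift [55.9 -2.1 34. ] tcp [0.5379 0.1006 0.3942] F [-0.11 -0.84 -0.85]
tool x hdg -16.15 y hdg -106.15 zaxis [-4.4e-03 -3.0e-04 -1.0e+00] w 0.05011689499848503
[ 0.07  0.33 -0.02  1.23 -0.   -2.79]
```

View pics/w19.png

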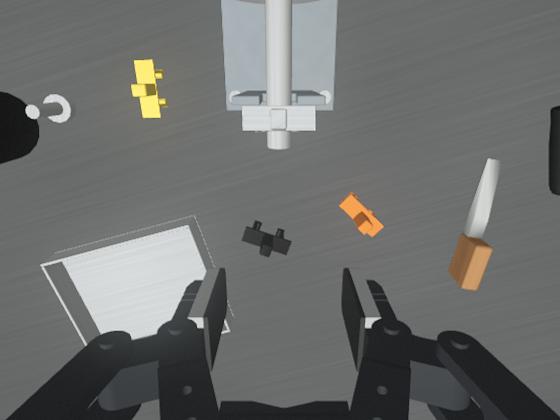

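```bash
python3 - <<'E'
from h import *
im=cv2.imread("pics/w19.png");cv2.imwrite("pics/w19c.png",cv2.resize(im[75:165,220:340],(800,600),interpolation=cv2.INTER_CUBIC))
E
```

```text
(no output)
```

View pics/w19c.png

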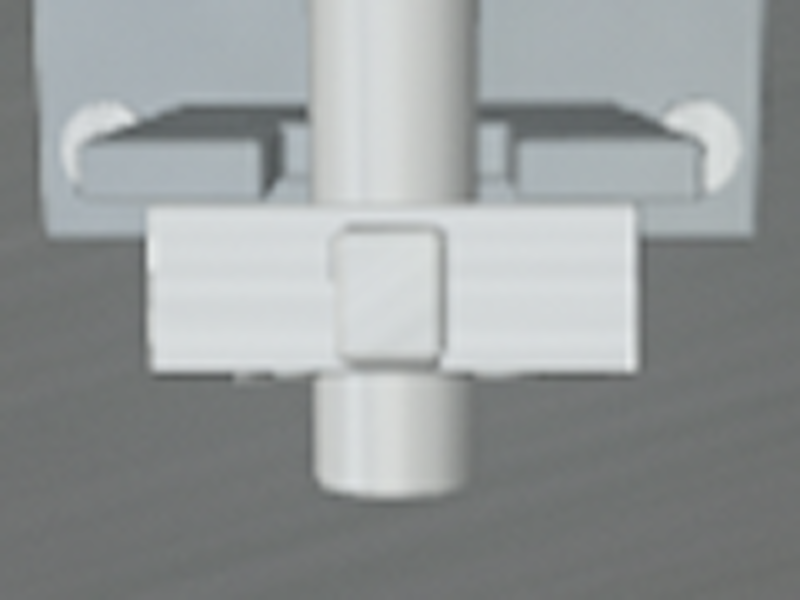

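```bash
python3 - <<'E'
from h import *
d=np.load("w19.npz");s=telemetry.state();R=rot(s)
f=lambda p:(220+p[0]*.15,75+p[1]*.15)
for n,p,z in (("lug",(390,293),.1375),("lug",(390,293),.142),("cBL",(150,207),.111),("cBR",(636,207),.111),("cFL",(152,372),.111),("cFR",(637,372),.111),("earL",(78,198),.119),("earR",(702,198),.119)):
    q=ray(d,f(p),z);print(n,q.round(4),(R.T@(q-s["eef_pos"])*1000).round(1))
E
```

```text
lug [0.5965 0.0859 0.1375] [ 61.3  -3.  257. ]
lug [0.5969 0.0857 0.142 ] [ 61.8  -2.9 252.5]
cBL [0.6085 0.1074 0.111 ] [ 67.  -27.  283.4]
cBR [0.5951 0.0612 0.111 ] [ 67.   21.1 283.5]
cFL [0.5931 0.1122 0.111 ] [ 50.8 -27.4 283.5]
cFR [0.5795 0.0651 0.111 ] [ 50.9  21.6 283.6]
earL [0.6115 0.1127 0.119 ] [ 68.3 -33.  275.4]
earR [0.5949 0.0554 0.119 ] [ 68.4  26.7 275.5]
```

```bash
python3 -m crank '[[20,-1,0,0],[45,-3,10,0],[60,-3,30,0],[60,-3,50,0],[60,-3,60,0],[60,-3,60,0],[60,-3,60,0]]' 36 30| sed -n '1,2p;4,5p'; python3 - <<'E'
from h import *
go([.5965,.0859,.2965]);print(telemetry.state()["joint_positions"].round(2))
d2=cams.get_image("wrist"); im=d2["image"];cv2.imwrite("pics/w20.png",im[:,:,::-1])
d2=cams.get_image("scene"); im=d2["image"];cv2.imwrite("pics/s20.png",cv2.resize(im[155:275,220:380,::-1],(800,600),interpolation=cv2.INTER_CUBIC))
E
```

```text
time: 33.7
eef_pos: [0.5964, 0.0864, 0.3366]
force: [-0.6, 0.4, 0.1]
gripper_width: 0.0358
t 33.7 shift [ 0.3  0.5 40.1] tcp [0.5964 0.0864 0.3366] F [-0.56  0.43  0.06]
tool x hdg -16.19 y hdg -106.19 zaxis [-7.e-04  4.e-04 -1.e+00] w 0.03578835904830017
[ 0.04  0.46  0.03  1.14  0.   -2.82]
```

View pics/w20.png

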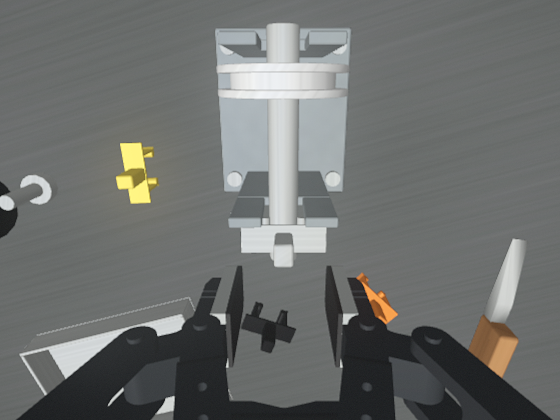

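View pics/s20.png

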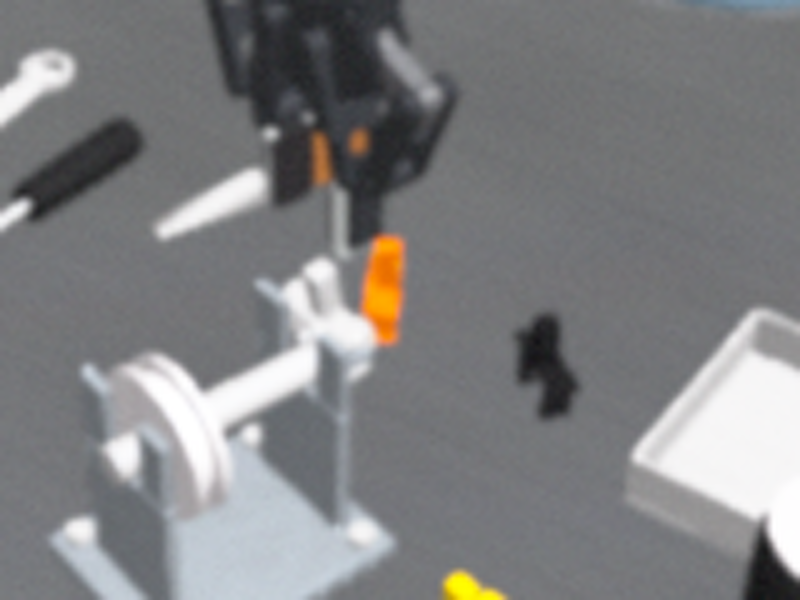

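```bash
python3 - <<'E'
from h import *
im=cv2.imread("pics/w20.png");cv2.imwrite("pics/w20c.png",cv2.resize(im[215:275,240:330],(750,500),interpolation=cv2.INTER_CUBIC))
d=cams.get_image("wrist");s=telemetry.state();R=rot(s)
w=np.load("w19.npz")
P=lambda D:D["mtx"]@np.linalg.inv(D["pose"])[:3]
X=cv2.triangulatePoints(P(w),P(d),np.array([[278.5],[119.]]),np.array([[283.8],[256.5]]));X=(X[:3]/X[3]).ravel()
print(X,(R.T@(X-s["eef_pos"])*1000).round(1))
E
```

```text
[0.59666705 0.08608284 0.13914831] [ -0.4   1.  198.3]
```

View pics/w20c.png

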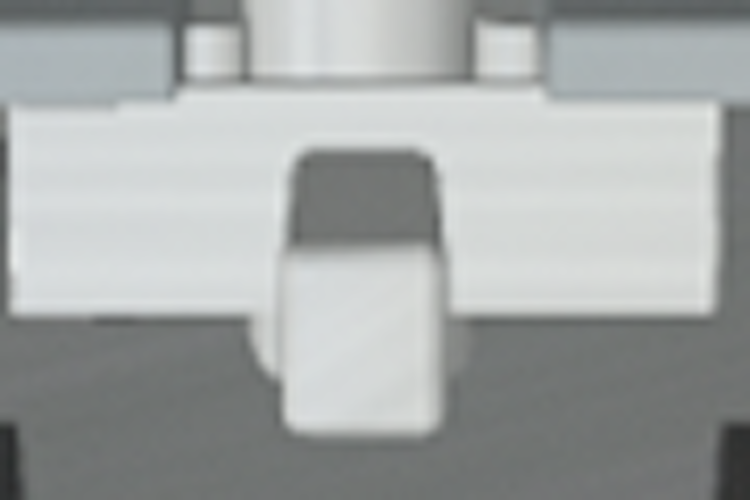

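```bash
python3 -m crank '[[-1,0.5,15,0],[-1,0.5,28,0],[-1,0.5,36,0],[-1,0.5,39,0],[-1,0.5,39,0],[-1,0.5,39,0]]' 36 30| sed -n '1,2p;4,5p'; python3 -m crank '[[0,0,0,0],[0,0,0,0],[0,0,0,0],[0,0,0,0],[0,0,0,0],[0,0,0,0]]' 2 50| sed -n '1,2p;4,5p'; python3 - <<'E'
from h import *
go([.5965,.0859,.2965])
d2=cams.get_image("wrist"); im=d2["image"];cv2.imwrite("pics/w21.png",cv2.resize(im[150:420,110:470,::-1],(800,600)))
E
```

```text
time: 34.45
eef_pos: [0.5961, 0.0867, 0.2978]
force: [-0.4, 0.4, -0.1]
gripper_width: 0.036
time: 35.05
eef_pos: [0.5961, 0.0867, 0.2976]
force: [-0.5, 0.4, 4.6]
gripper_width: 0.0086
t 35.05 shift [0.6 0.7 1.1] tcp [0.5961 0.0867 0.2976] F [-0.46  0.36  4.59]
tool x hdg -16.15 y hdg -106.15 zaxis [ 7.e-04  6.e-04 -1.e+00] w 0.008605846282587924
```

View pics/w21.png

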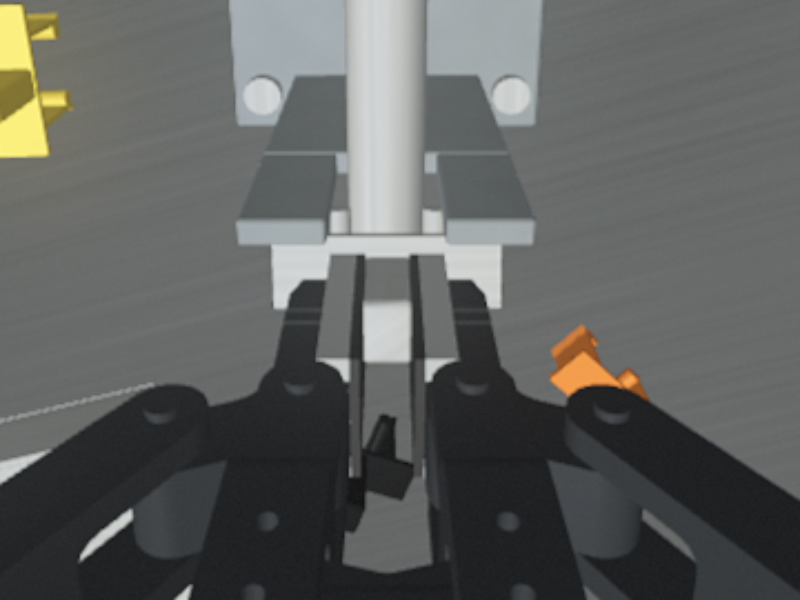

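```bash
python3 -m crank '[[0,0,-2,0],[0,0,-6,0],[0,0,-12,0],[0,0,-20,0]]' 2 60| sed -n '1,2p;4,5p'; python3 -m crank '[[0,0,-10,0],[0,0,-25,0],[0,0,-45,0],[0,0,-60,0],[0,0,-75,0],[0,0,-75,0]]' 2 60| sed -n '1,2p;4,5p'; python3 - <<'E'
from h import *
go([.5965,.0859,.2965]);print(telemetry.state()["joint_positions"].round(2))
d2=cams.get_image("wrist"); im=d2["image"];cv2.imwrite("pics/w22.png",im[:,:,::-1])
np.savez("w22.npz",pose=d2["pose"],mtx=d2["mtx"])
d=cams.get_image("top"); im=d["image"];cv2.imwrite("pics/t22.png",im[:,:,::-1])
for p in ((149,245),(216,245),(149,301),(217,301)): print(ray(d,p,.03).round(3))
E
```

```text
time: 35.5
eef_pos: [0.5954, 0.0865, 0.317]
force: [-0.6, -0.2, -0.8]
gripper_width: 0.0083
time: 36.1
eef_pos: [0.5965, 0.0866, 0.3952]
force: [0.5, -0.2, 0.6]
gripper_width: 0.0082
t 36.1 shift [-0.3  0.9 98.7] tcp [0.5965 0.0866 0.3952] F [ 0.55 -0.18  0.59]
tool x hdg -16.15 y hdg -106.15 zaxis [ 4.6e-03  5.0e-04 -1.0e+00] w 0.008160832390913733
[ 0.04  0.44  0.14  1.27  0.   -2.82]
[0.514 0.367 0.03 ]
[0.514 0.208 0.03 ]
[0.384 0.362 0.03 ]
[0.384 0.203 0.03 ]
```

View pics/w22.png

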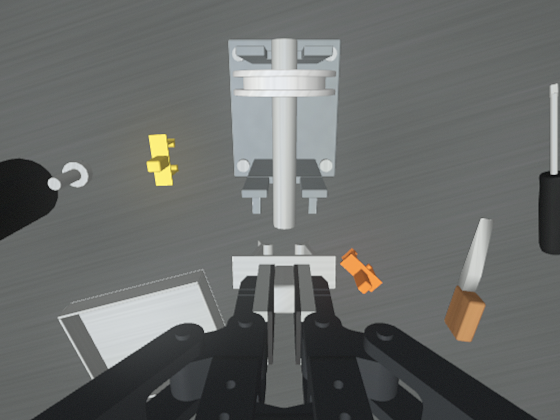

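View pics/t22.png

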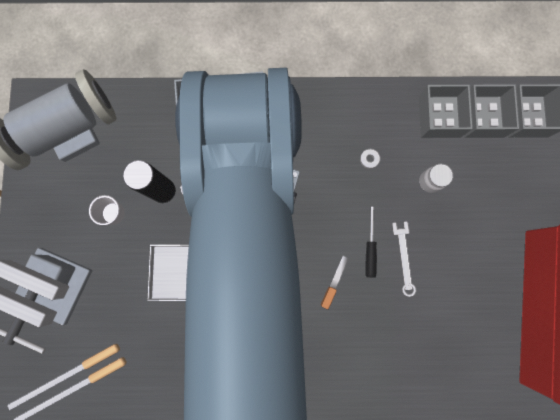

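```bash
python3 -m crank '[[-30,-10,0,0],[-70,-30,0,0],[-110,-60,10,0],[-150,-95,30,0],[-185,-130,60,0],[-197,-149,90,0],[-197,-149,110,0],[-197,-149,110,0]]' 2 60| sed -n '1,2p;4,5p'; python3 - <<'E'
from h import *
go([.449,.285,.219]);print(telemetry.state()["joint_positions"].round(2))
d2=cams.get_image("wrist"); im=d2["image"];cv2.imwrite("pics/w23.png",im[:,:,::-1])
d2=cams.get_image("scene"); im=d2["image"];cv2.imwrite("pics/s23.png",im[:,:,::-1])
E
```

```text
time: 37.0
eef_pos: [0.4451, 0.2845, 0.2781]
force: [-0.4, -0.6, 0.4]
gripper_width: 0.0079
t 37.0 shift [ 4.1 -1.9 59. ] tcp [0.4451 0.2845 0.2781] F [-0.35 -0.63  0.39]
tool x hdg -16.02 y hdg -106.02 zaxis [-0.0085 -0.0036 -1.    ] w 0.007867865855477354
[ 0.45  0.36 -0.28  0.94  0.   -2.41]
```

View pics/w23.png

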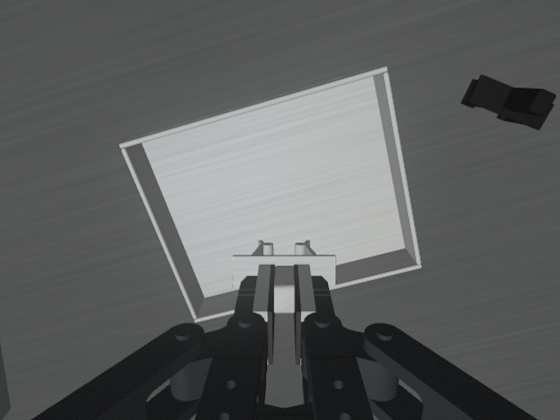

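View pics/s23.png

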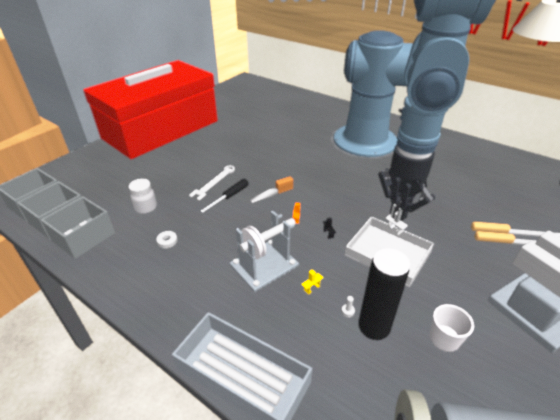

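```bash
python3 - <<'E'
from h import *
d=cams.get_image("wrist")
w=np.array([ray(d,p,.03) for p in ((122,146),(386,70),(420,266),(195,320))]);print(w.round(3),w.mean(0))
go([w.mean(0)[0],w.mean(0)[1],.219])
E
```

```text
[[0.518 0.363 0.03 ]
 [0.516 0.204 0.03 ]
 [0.388 0.205 0.03 ]
 [0.39  0.365 0.03 ]] [0.45320271 0.28445695 0.03      ]
t 37.15 shift [ 4.5 -1.5 63.9] tcp [0.4485 0.2842 0.2829] F [0.31 0.36 0.9 ]
tool x hdg -16.2 y hdg -106.2 zaxis [-1.e-04  5.e-04 -1.e+00] w 0.008323973708638906
```

Centre is fine. Lower to about 5 mm above the floor, then feel down.

```bash
python3 -m crank '[[4,-2,15,0],[4,-2,35,0],[4,-2,50,0],[4,-2,58,0],[4,-2,58,0],[4,-2,58,0]]' 2 60| sed -n '1,2p;4,5p'; python3 -m crank '[[0,0,1.5,0],[0,0,3,0],[0,0,3,0]]' 2 60| sed -n '1,2p;4,5p'
```

```text
time: 37.75
eef_pos: [0.4532, 0.2853, 0.2254]
force: [-0.5, -0.6, -0.9]
gripper_width: 0.0082
time: 38.05
eef_pos: [0.4525, 0.2855, 0.2215]
force: [-0.2, -0.5, -1.3]
gripper_width: 0.0085
```

```bash
python3 -m crank '[[0,0,1,0],[0,0,2,0],[0,0,2,0]]' 2 60| sed -n '1,2p;4,5p'
```

```text
time: 38.35
eef_pos: [0.4523, 0.2854, 0.2191]
force: [-0.4, -0.7, -1.0]
gripper_width: 0.0083
```

```bash
python3 -m crank '[[0,0,1,0],[0,0,2,0],[0,0,2,0]]' 2 60| sed -n '1,2p;4,5p'
```

```text
time: 38.65
eef_pos: [0.4523, 0.2854, 0.217]
force: [-0.1, -0.3, -1.4]
gripper_width: 0.0082
```

```bash
python3 -m crank '[[0,0,1,0],[0,0,2,0],[0,0,2,0]]' 2 60| sed -n '1,2p;4,5p'
```

```text
time: 38.95
eef_pos: [0.4523, 0.2854, 0.2151]
force: [-0.2, -0.3, -0.9]
gripper_width: 0.0079
```

```bash
python3 -m crank '[[0,0,0.7,0],[0,0,1.4,0],[0,0,1.4,0]]' 2 60| sed -n '1,2p;4,5p'
```

```text
time: 39.25
eef_pos: [0.4523, 0.2854, 0.2137]
force: [-0.6, 0.4, -0.5]
gripper_width: 0.0085
```

```bash
python3 -m crank '[[0,0,0.7,0],[0,0,1.4,0],[0,0,1.4,0]]' 2 60| sed -n '1,2p;4,5p'; python3 - <<'E'
from h import *
d2=cams.get_image("scene"); im=d2["image"];cv2.imwrite("pics/s24.png",cv2.resize(im[190:280,340:460,::-1],(800,600),interpolation=cv2.INTER_CUBIC))
E
```

```text
time: 39.55
eef_pos: [0.4523, 0.2854, 0.2123]
force: [0.8, 0.3, -0.2]
gripper_width: 0.0083
```

View pics/s24.png

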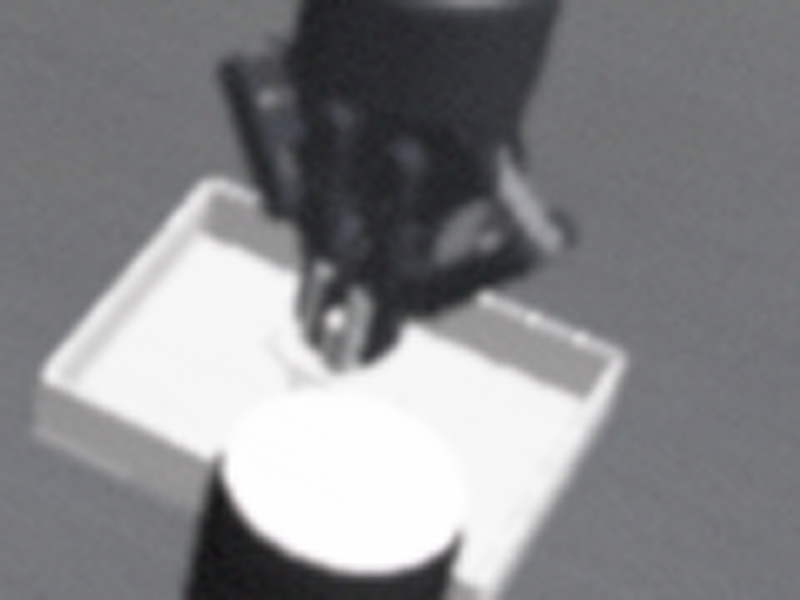

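```bash
python3 -m crank '[[0,0,0.7,0],[0,0,1.4,0],[0,0,1.4,0]]' 2 60| sed -n '1,2p;4,5p'
```

```text
time: 39.9
eef_pos: [0.4524, 0.2855, 0.2111]
force: [0.3, -0.1, 0.5]
gripper_width: 0.0083
```

```bash
python3 -m crank '[[0,0,0.7,0],[0,0,1.4,0],[0,0,1.4,0]]' 2 60| sed -n '1,2p;4,5p'
```

```text
time: 40.2
eef_pos: [0.4526, 0.2855, 0.2106]
force: [-1.8, -0.5, 7.2]
gripper_width: 0.0083
```

```bash
python3 -m crank '[[0,0,-1,0],[0,0,-1,0],[0,0,-1,0],[0,0,-1,0]]' 35 60| sed -n '1,2p;4,5p'; python3 -m crank '[[0,0,-10,0],[0,0,-30,0],[0,0,-60,0],[0,0,-100,0],[0,0,-140,0],[0,0,-140,0]]' 35 60| sed -n '1,2p;4,5p';  python3 -m crank '[[-15,0,0,0],[-40,0,0,0],[-60,0,0,0],[-60,0,0,0],[-60,0,0,0]]' 35 60| sed -n '1,2p;4,5p'; python3 - <<'E'
from h import *
print(telemetry.state()["joint_positions"].round(2))
d2=cams.get_image("wrist"); im=d2["image"];cv2.imwrite("pics/w25.png",im[:,:,::-1])
d2=cams.get_image("scene"); im=d2["image"];cv2.imwrite("pics/s25.png",im[:,:,::-1])
d2=cams.get_image("top"); im=d2["image"];cv2.imwrite("pics/t25.png",im[:,:,::-1])
E
```

```text
time: 40.6
eef_pos: [0.4523, 0.2854, 0.2104]
force: [0.8, -0.6, 0.6]
gripper_width: 0.0351
time: 41.2
eef_pos: [0.4543, 0.2863, 0.3574]
force: [1.1, -0.3, 0.7]
gripper_width: 0.0351
time: 41.7
eef_pos: [0.3939, 0.302, 0.35]
force: [-0.1, -0.1, -0.3]
gripper_width: 0.0345
[ 0.53  0.24 -0.25  1.08  0.   -2.33]
```

View pics/w25.png

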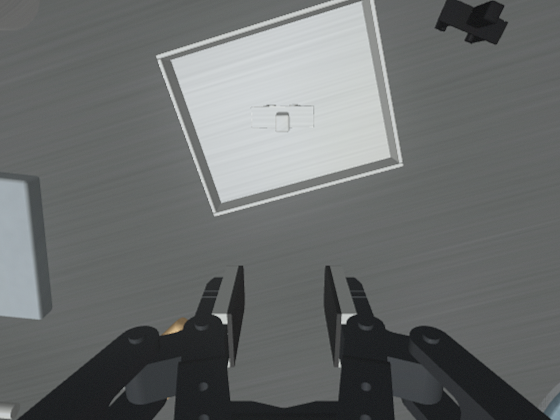

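View pics/s25.png

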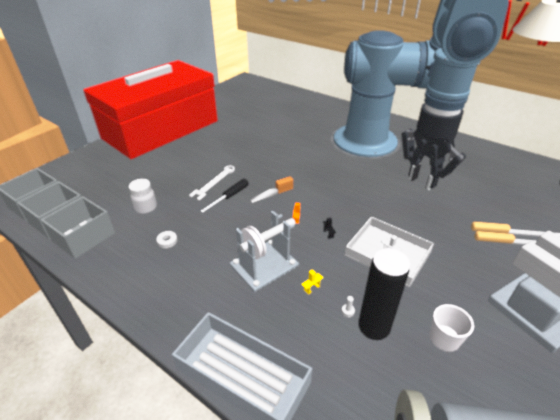

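View pics/t25.png

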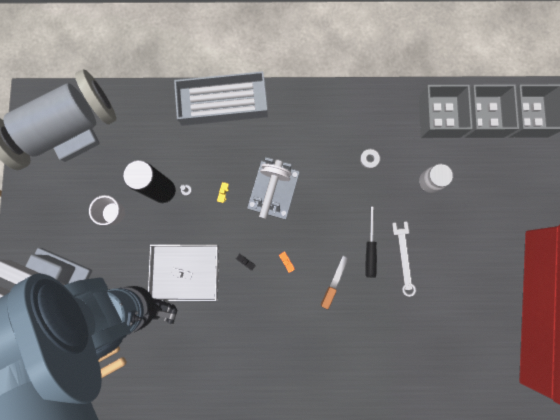

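The clip stands in the tray at wrist (283,120) and top (183,272). The wedge lies flat at top (335,282), and the other objects are at their original pixels. The robot is clear of everything, so I'm handing in.

```bash
python3 - <<'E'
from rig import hand_in
print(hand_in())
E
```

```text
the job is handed in; nothing more can be done
None
```

The clip is in the parts tray and the wedge is lying flat on the bench. One step, keeping the wedge on the axle all the way, is in doubt. I handed in at about 42 s of the 72 s.

- **Easing the clip:** I felt the axle top at about 0.2 mm below nominal, with about 5–7 N of contact. I slid the wedge about 80 mm along it until the crown sat level on the thick part of the wedge, clear of the axle by about 13 mm. I then withdrew the wedge and the clip stayed perched.
- **Placing:** I laid the wedge on the bench near (0.39, -0.06). Only then did I grip the clip by its lug, lift it off and set it down in the tray.
- **Last checks:** The pictures show the clip standing in the tray, the wedge flat, and every other thing at its original pixel. The gripper was open and touching nothing.

**What disagreed or went less well:**
- **Contact during the slide:** Between about 60 and 70 mm of travel, with the wedge already under the crown, the wrist force showed the tool carrying part of the clip's load. The handle had risen up to 0.9 mm above the contact height. I lowered it back to about 5 N before going on, but I can't be sure the wedge touched the axle throughout that stretch.
- **Pressing force:** My own push reached at most about 10.6 N. With the clip's spring load added, I estimate at most about 25 N on the axle (the limit is 28 N). The axle load itself was not measured directly.
- **Wrist limit:** While carrying the wedge, the last joint hit its range limit and tilted the tool about 3°. I removed the tilt and turned the wrist the other way round before touching the axle.

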